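# Change the cover of the sloping junction box

### The arm

A 6-joint arm with a two-finger parallel gripper is mounted at the origin on the work surface. World frame = base frame: x ahead of the robot, y to its left, z up, the work surface at z = 0. Lengths are in mm, angles in degrees, forces in N, time in s.
With the tool pointing down it reaches from about 300 to 750 mm from the base axis. Payload 8.5 kg.
Tool frame: the origin (TCP) lies midway between the tips of the shut fingers; the grasp point (between the pads) lies behind it (tcp_to_grasp is the x of the grasp point in the tool frame, in mm); x points along the fingers, y is the direction in which the jaws open and shut, and the axes are right-handed (so a half turn about x gives the same grasp; the last joint's range is limited). The gripper opens to 88 mm and grips with 3 to 60 N. Pads are 18 mm wide; open, the fingers measure 123 mm over their backs; the gripper's body (75 mm by 187 mm) begins 45 mm behind the grasp point.
Start: joints at [61.805, 21.807, 74.336, -0, 83.858, -12.336], TCP at [150.295, 529.048, 238.748] pointing down, gripper open.
Joint ranges: [-178.18, 178.18], [-50.72, 133.34], [12.68, 142.11], [-81.47, 261.47], [9.98, 163.14], [-165.26, 165.26]. Speed limits (degrees/s): [136.94, 136.94, 180, 180, 180, 180].

### API

Orientations are given as [roll, pitch, yaw] about the fixed x, y, z axes, in that order (R = Rz(yaw) Ry(pitch) Rx(roll)).
In Python, from plant import get_obs, get_image, close_job, tcp_to_grasp gives the robot as it stands.
- The arm moves only by the tool arm_command, never from a script. Its arguments are lists of equal length, an entry for each row: "xyz": the shift along the tool's x, y, z scaled (see below), a list of three; "rotation": the turn, a rotation vector about the tool's x, y, z scaled (see below), a list of three; "gripper": the opening, from 0 (shut) to 1 (fully open). A call has 1 to 20 rows; each row is the pose to reach, as a shift and turn from the pose commanded when the call began, along the tool's axes at that moment, turning the shorter way round; what a row does not reach only later rows make up. The controller multiplies each number of a shift by 0.5 m and each number of a turn by pi rad. A row lasts 1/10 s, in which the tool goes at most 50 mm and 8.59 degrees, less where a joint would pass 70% of its speed; a pose out of reach is approached as far as the arm can. A call with a number of a shift or a turn outside -1 to 1 is refused whole. A call with a gripper value outside its range is refused whole. The fingers move at their own pace and stop on an object; "force" is the grip in N (left out, the last holds). Time passes only in rows, so rows that repeat a pose let the fingers close. It gives the time, the measured TCP pose, the force and the opening at its end, in the units of the state.
- get_obs(): the state, without advancing time (a new reading comes with each control period).
- get_image(name): name is "scene" or "side" or "wrist"; returns a dict with "color" (480x640x3 uint8, blue, green, red), "fx", "fy", "cx", "cy" (pixels), "R" (3x3) and "t" (3): a world point X has camera coordinates R X + t; the wrist camera has in their place "tool_from_camera" (4x4, takes a point from camera to tool coordinates, whose origin is the TCP and whose axes are the tool frame's). Camera axes: x right, y down, z forward; pixel columns grow to the right and rows downward; lengths in mm; the calibration is good to about 2 mm. The wrist camera is an equidistant fisheye: a pixel r from the principal point sees the ray r / f radians off the axis. A picture is of the moment at which its call begins: read the wrist's pose just before it. There is no depth.
- close_job(): hands the job in, once; it reports no verdict.
The state is a dict: "time_s": time; "joint_pos": joint angles; "qvel": joint speeds; "effort": joint torques, N m; "eef_pos": TCP position; "tcp_rot": TCP orientation; "ft_force": force on the tool from outside, world axes, zero at the start; "wrist_torque": the same for the moment, N m; "width": finger opening in mm.
Only numpy, scipy, OpenCV 4.12 (cv2) and the standard library are available. Lean on these libraries where they do the work, as an engineer would, in place of code of your own. Each camera call takes 0.05 s, during which the arm holds its last target.

### The job

Change the cover on the sloping junction box: first lift the old plain cover off its two pins and lay it flat on the floor of the scrap tray, then seat the new louvred cover fully home on the pins, its wide hole (the louvred end) over the thick pin. Set the covers down rather than dropping them, leave the other things on the bench where they stand, and let go at the end.

Things in the scene. Friction and masses are not known exactly. Their poses are not given: they have to be found in the camera images.
- box: grey junction box fixed to the bench on a low stand. Origin on the bench under the middle of its open mouth; z vertical, y level along the mouth. The mouth slopes 30 degrees: low edge on the -x (robot) side, high edge +x; outward normal in box axes (-0.5, 0, 0.866), up-slope (0.866, 0, 0.5). Rim 110 up the slope x 166 along y, body 50 deep. Two black cable glands on its +y end wall
- seat (a point): centre of the mouth, in the plane of the rim, 115 mm above the bench: a fully seated cover has its origin here, its x axis up the slope, its y axis along the box's y, its z along the mouth's normal
- hoop_bar (a point): middle of the level top bar (110 long along the box's y, 18 dia) of the blue tube guard hoop fixed to the box's stand, 60 mm to +x of the box origin and 310 up; its legs run down from the bar's ends to 85 mm to +x, y +-70 at height 250, then straight down behind the mouth. It stands over the high edge of the mouth: work from the robot's side, square to the slope
- thick_pin (a point): foot of the thick pin (14 mm dia, 16 long, square to the rim, tip tapered over 5 mm), in the rim plane, 66 mm to +y of seat
- thin_pin (a point): foot of the thin pin (8 mm dia, 16 long, square to the rim, tip tapered over 5 mm), in the rim plane, 66 mm to -y of seat
- old_cover: old cover, about 0.3 kg, on the box's pins at the start: aluminium plate 98 (x) x 160 (y) x 6; handle: steel bar 12 (x) x 56 (y), 20 to 44 mm above the underside, centred, on two legs. Through holes at x = 0: wide (17 dia) at y +66, small (11 dia) at y -66. Origin: centre of the underside; z out through the handle
- new_cover: new cover, flat on the bench: aluminium plate 98 (x) x 160 (y) x 6; handle: steel bar 12 (x) x 56 (y), 20 to 44 mm above the underside, centred, on two legs. Through holes at x = 0: wide (17 dia) at y +66, small (11 dia) at y -66. Origin: centre of the underside; z out through the handle. Unlike the old one it has 3 louvre bars, 66 (x) x 4 x 6 tall, at y +34 to +52
- old_cover_grip (a point): middle of the old cover's handle bar, 34 mm above the plate's underside
- new_cover_grip (a point): middle of the new cover's handle bar, 34 mm above the plate's underside
- new_cover_wide_hole (a point): centre of the new cover's wide hole at the underside
- new_cover_small_hole (a point): centre of the new cover's small hole at the underside
- tray: grey plastic scrap tray, fixed, 158 (x) x 218 (y) x 34 tall outside, walls and floor 5 thick (inside 148 x 208). Origin: centre of the underside. To one side of the box, the new cover on the other; the sides swap
- spray_can: bystander: white spray can, 54 dia x 190 tall, loose on the bench; origin: centre of its underside
- tin: bystander: round tin with paper band, 70 dia x 105 tall, loose on the bench; origin: centre of its underside
- tape: bystander: ring-shaped cardboard roll lying flat, 90 dia x 35 tall, loose on the bench; origin: centre of its underside
- carton: bystander: brown carton 70 x 90 x 60 tall, loose on the bench; origin: centre of its underside
- white_carton: bystander: white carton 60 x 70 x 70 tall, loose on the bench; origin: centre of its underside
- offcut: bystander: timber offcut 50 x 160 x 30 tall, loose on the bench; origin: centre of its underside
Not all that is in view belongs to the job. Leave any purple look-alike of the new_cover alone.

How it is judged:
By the outcome, as a careful person would: the job done as asked, in the order asked, and still so for the second after the job is handed in, with the robot touching nothing.
It also fails if it takes over 59 s, if anything falls off the work surface, if the arm or the gripper's body presses on something with over 40 N, if the wrist force passes 120 N, or if a joint passes its speed limit or range.

## Working session

There is one attempt and no reset: what is moved stays moved. The work goes in short steps, Python scripts to look and compute and a tool call to move; the robot and the scene stay as the last step left them, time stands still between calls to the robot, and variables do not carry over. Pictures are saved under pics/ and viewed, and the job is handed in when it is done.

Besides the shell and the picture viewer there is one more tool, called after "Call:" as name(argument=value, ...), one argument or row to a line, values as JSON. arm_command: Moves the arm, as the interface text tells. Shifts and turns lie within -1 to 1; 1 stands for 0.5 m of shift or pi rad of turn. Its arguments: {"type":"object","properties":{"xyz":{"type":"array"},"rotation":{"type":"array"},"gripper":{"type":"array"},"force":{"type":"number"}},"required":["xyz","rotation","gripper"]}

```bash
mkdir -p pics; ls; python3 - <<'E'
from plant import get_obs,get_image,tcp_to_grasp
import cv2
print(get_obs(),tcp_to_grasp)
for n in("scene","side","wrist"):
    im=get_image(n); cv2.imwrite(f"pics/{n}0.png",im["color"]); print(n,{k:v for k,v in im.items() if k!="color"})
E
```

```text
pics
{'time_s': 0.0, 'joint_pos': array([ 6.18072877e+01,  2.18406512e+01,  7.43839806e+01,  8.98212032e-04,
        8.38573287e+01, -1.23358852e+01]), 'qvel': array([-0.00932653,  0.0040714 , -0.08168485, -0.1103333 ,  0.12808689,
        0.04894733]), 'effort': array([-6.91178502e-04, -4.37939537e+01, -2.24556488e+01,  7.12861237e-02,
        3.53623764e-02, -1.43548073e-04]), 'eef_pos': array([150.14611073, 528.82464164, 238.14549329]), 'tcp_rot': array([-102.96006777,   89.91803459, -118.81699158]), 'ft_force': array([-0.08575988,  0.0798033 ,  0.12465987]), 'wrist_torque': array([ 0.00645836, -0.07357403, -0.03571525]), 'width': 88.08830102645426} -18.700000000000003
scene {'fx': 492.4324495468067, 'fy': 492.4324495468067, 'cx': 318.2980465450538, 'cy': 246.9769840524536, 'R': array([[ 0.43220144,  0.90158121, -0.01879465],
       [ 0.69978144, -0.34846216, -0.62360249],
       [-0.56877751,  0.25636974, -0.78151564]]), 't': array([-119.31273296, -245.51061195, 1977.59212636])}
side {'fx': 589.6063444935849, 'fy': 589.6063444935849, 'cx': 315.82910025984347, 'cy': 232.28858312133704, 'R': array([[ 0.76297995, -0.64618206, -0.01761637],
       [-0.50829115, -0.58288234, -0.63394659],
       [ 0.39937664,  0.49264279, -0.77317616]]), 't': array([-434.24083798,  321.06302687, 1673.11709435])}
wrist {'fx': 371.64829954431775, 'fy': 371.64829954431775, 'cx': 320.0405418275702, 'cy': 242.11972282509657, 'tool_from_camera': array([[ 9.35987541e-04, -2.73603335e-01,  9.61842159e-01,
        -1.46635612e+02],
       [ 9.99999523e-01, -1.39594806e-05, -9.77090103e-04,
         1.55790633e+00],
       [ 2.80761928e-04,  9.61842614e-01,  2.73603192e-01,
        -7.06430407e+01],
       [ 0.00000000e+00,  0.00000000e+00,  0.00000000e+00,
         1.00000000e+00]])}
```

View pics/scene0.png

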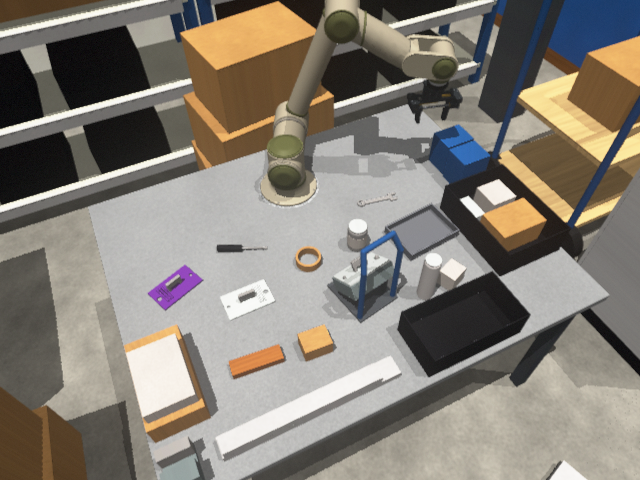

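View pics/side0.png

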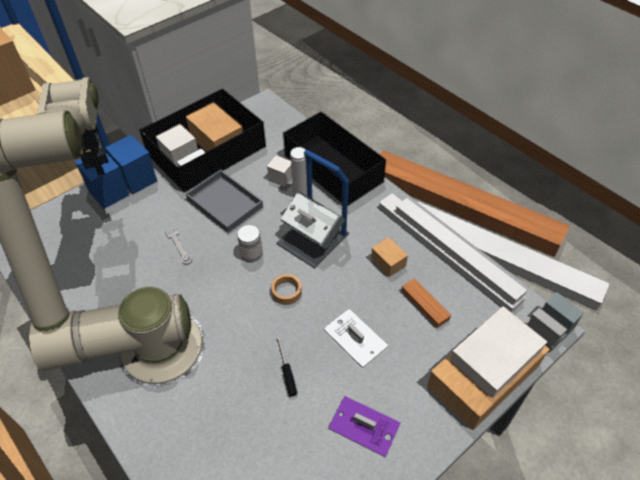

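View pics/wrist0.png

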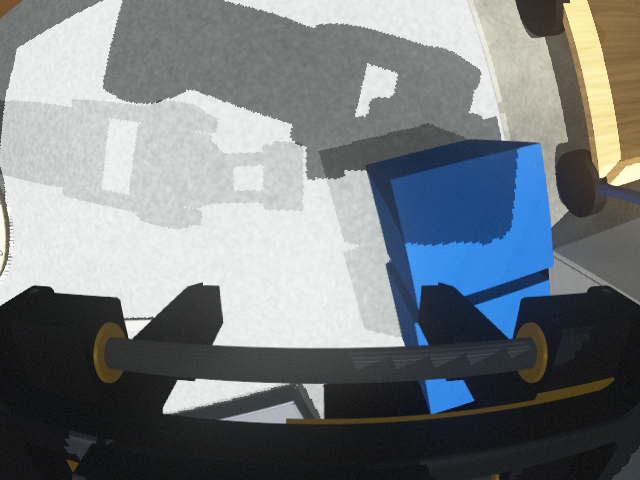

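Candidates for the new cover are the white plate (scene 247,299; side 356,336), the purple plate (scene 175,287; side 365,425), which is the forbidden look-alike, and the plate on the box (side 312,220), which is the old one. The white plate fits. I'll enlarge to confirm.

```bash
python3 - <<'E'
import cv2,numpy as np
s=cv2.imread('pics/scene0.png');d=cv2.imread('pics/side0.png')
def c(im,x,y,w,h,k): return cv2.resize(im[y:y+h,x:x+w],None,fx=k,fy=k,interpolation=cv2.INTER_CUBIC)
a=c(s,215,275,66,50,6);b=c(d,320,300,66,70,5);
cv2.imwrite('pics/cov_s.png',a);cv2.imwrite('pics/cov_d.png',b)
cv2.imwrite('pics/box_s.png',c(s,320,225,90,100,6));cv2.imwrite('pics/box_d.png',c(d,270,140,90,130,4.5))
E
```

```text
(no output)
```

View pics/cov_s.png

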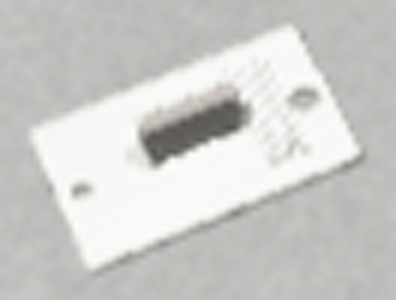

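View pics/cov_d.png

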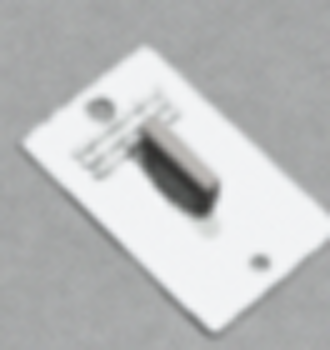

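View pics/box_s.png

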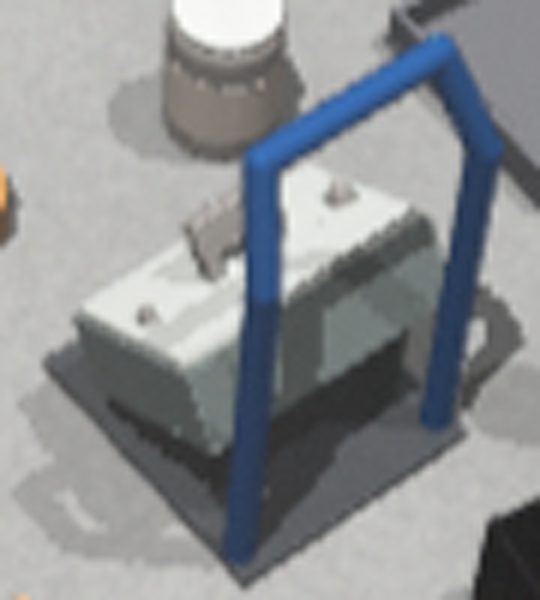

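View pics/box_d.png

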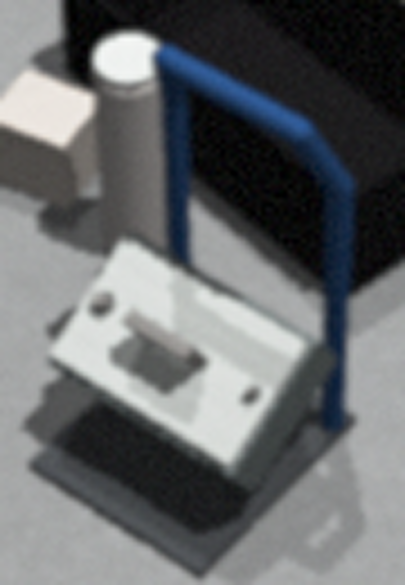

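```bash
cat > h.py <<'E'
import numpy as np,cv2
from scipy.spatial.transform import Rotation as Ro
C={'scene':dict(f=492.4324495468067,c=(318.2980465450538,246.9769840524536),R=np.array([[ 0.43220144,0.90158121,-0.01879465],[0.69978144,-0.34846216,-0.62360249],[-0.56877751,0.25636974,-0.78151564]]),t=np.array([-119.31273296,-245.51061195,1977.59212636])),
'side':dict(f=589.6063444935849,c=(315.82910025984347,232.28858312133704),R=np.array([[0.76297995,-0.64618206,-0.01761637],[-0.50829115,-0.58288234,-0.63394659],[0.39937664,0.49264279,-0.77317616]]),t=np.array([-434.24083798,321.06302687,1673.11709435]))}
def ray(n,p):
    k=C[n];d=k['R'].T@np.array([(p[0]-k['c'][0])/k['f'],(p[1]-k['c'][1])/k['f'],1.]);return -k['R'].T@k['t'],d/np.linalg.norm(d)
def plane(n,p,z):
    o,d=ray(n,p);return o+d*(z-o[2])/d[2]
def proj(n,X):
    k=C[n];q=k['R']@np.asarray(X)+k['t'];return k['c'][0]+k['f']*q[0]/q[2],k['c'][1]+k['f']*q[1]/q[2]
def tri(ps,pd):
    A=[];b=[]
    for n,p in(('scene',ps),('side',pd)):
        o,d=ray(n,p);M=np.eye(3)-np.outer(d,d);A.append(M);b.append(M@o)
    X=np.linalg.lstsq(np.vstack(A),np.hstack(b),rcond=None)[0]
    e=[np.linalg.norm(np.array(proj(n,X))-p) for n,p in(('scene',ps),('side',pd))]
    return X,np.round(e,2)
# wrist: K from image dict
def wproj(X,pos,rpy,im):
    T=Ro.from_euler('xyz',rpy,degrees=True).as_matrix();Xt=T.T@(np.asarray(X)-pos)
    M=np.linalg.inv(im['tool_from_camera']);q=M[:3,:3]@Xt+M[:3,3]
    th=np.arctan2(np.hypot(q[0],q[1]),q[2]);r=im['fx']*th;h=np.hypot(q[0],q[1])
    return im['cx']+r*q[0]/h,im['cy']+r*q[1]/h
def wray(p,pos,rpy,im):
    x=(p[0]-im['cx'])/im['fx'];y=(p[1]-im['cy'])/im['fy'];th=np.hypot(x,y)
    d=np.array([np.sin(th)*x/th,np.sin(th)*y/th,np.cos(th)]);T=Ro.from_euler('xyz',rpy,degrees=True).as_matrix()
    M=im['tool_from_camera'];return T@M[:3,3]+pos,T@(M[:3,:3]@d)
E
python3 - <<'E'
from h import *
np.set_printoptions(precision=1,suppress=True)
s=cv2.imread('pics/scene0.png');d=cv2.imread('pics/side0.png')
print('pins',tri((377,257),(292.4,207.8)),tri((344.7,277.7),(325.8,228)))
# handle bar top old: ends
# hoop top corners
print('hoop',tri((320+440/6,225+45/6),(270+165/4.5,140+52/4.5)),tri((320+262/6,225+158/6),(270+305/4.5,140+130/4.5)))
# new cover
for n,im,roi in(('scene',s,(210,270,75,55)),('side',d,(318,300,75,72))):
    x,y,w,h=roi;g=cv2.cvtColor(im[y:y+h,x:x+w],cv2.COLOR_BGR2GRAY)
    m=(g>205).astype(np.uint8);m=cv2.morphologyEx(m,cv2.MORPH_CLOSE,np.ones((3,3)))
    cs,_=cv2.findContours(m,0,1);c=max(cs,key=cv2.contourArea);P=np.array([plane(n,(u+x,v+y),6)[:2] for u,v in cv2.convexHull(c)[:,0]],np.float32)
    print(n,g.min(),g.max(),cv2.minAreaRect(P))
    hs=[(215+304/6,275+98/6),(215+82/6,275+190/6)] if n=='scene' else [(320+101/5,300+109/5),(320+260/5,300+262/5)]
    for p in hs:print(plane(n,p,5))
for n,pts in(('scene',[(386,231),(425,206),(458,230),(418,257)]),('side',[(187,195),(221,172),(262,206),(230,229)])):
    print('tray',[plane(n,p,34)[:2] for p in pts])
print(proj('scene',(0,0,0)))
E
```

```text
pins (array([544.6,  83.5, 116.1]), array([0.7, 0.7])) (array([569.9, -47.3, 115.2]), array([0.5, 0.5]))
hoop (array([611.3,  83.3, 311.4]), array([0.2, 0.2])) (array([633.3, -26.6, 309.6]), array([0.8, 0.8]))
scene 89 250 ((432.1004943847656, -338.8326416015625), (101.74132537841797, 161.20802307128906), 0.47517192363739014)
[ 433.3 -271.8    5. ]
[ 435.3 -403.8    5. ]
side 52 245 ((430.5389404296875, -337.17425537109375), (98.69154357910156, 161.33091735839844), 0.42390188574790955)
[ 429.8 -273.8    5. ]
[ 431.5 -404.8    5. ]
tray [array([403.6, 210.3]), array([362.3, 403.6]), array([514.8, 443.8]), array([554.5, 248.9])]
tray [array([354.9, 421. ]), array([504.3, 436. ]), array([516.3, 213.4]), array([378.7, 201.7])]
(np.float64(288.5884514417603), np.float64(185.84335067032617))
```

```bash
python3 - <<'E'
import cv2,numpy as np
s=cv2.imread('pics/scene0.png');d=cv2.imread('pics/side0.png')
def c(im,x,y,w,h,k): return cv2.resize(im[y:y+h,x:x+w],None,fx=k,fy=k,interpolation=cv2.INTER_CUBIC)
a=c(s,375,195,100,75,5);b=c(d,175,160,100,80,5);cv2.imwrite('pics/tray.png',np.vstack([a,b])[:, :])
E
```

```text
(no output)
```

View pics/tray.png

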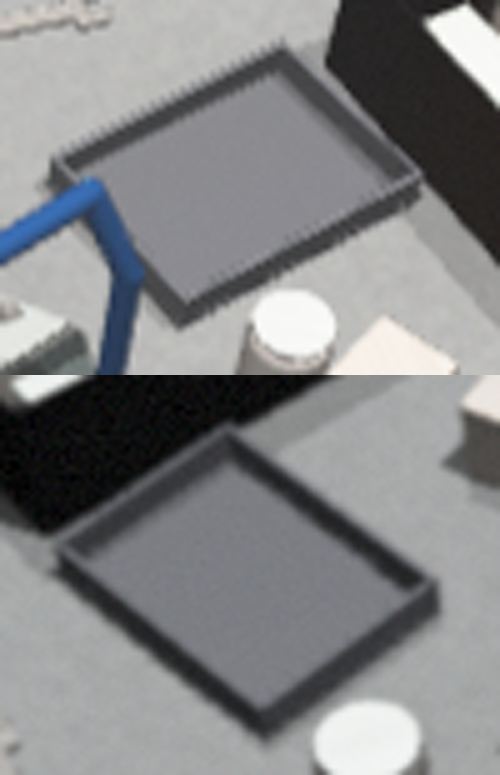

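```bash
python3 - <<'E'
from h import *
np.set_printoptions(precision=1,suppress=True)
S=np.array([(52,162),(283,46),(420,182),(185,308)])/5+(375,195)
D=np.array([(60,177),(228,53),(435,213),(265,341)])/5+(175,160)
for n,P in(('scene',S),('side',D)):
    Q=np.array([plane(n,p,34)[:2] for p in P],np.float32);print(Q,cv2.minAreaRect(Q),Q.mean(0))
# old cover on box: candidate pose projection check of holes & corners
def box(ox,oy,yaw):
    R=Ro.from_euler('z',yaw,degrees=True).as_matrix();a=np.array([.866,0,.5]);n=np.array([-.5,0,.866]);y=np.array([0,1,0])
    o=np.array([ox,oy,115.])
    return lambda u,v,w:o+R@(a*u+y*v+n*w)
vis={}
import scipy.optimize as so
# hand-read corners (top face z=6) from crops; order: (+x,+y),(+x,-y),(-x,-y),(-x,+y)
obs=[('scene',(48,80,6),(320+412/6,225+212/6)),('scene',(-48,-80,6),(320+78/6,225+316/6)),('scene',(49,-80,6),(320+180/6,225+362/6)),
('side',(49,80,6),(270+125/4.5,140+240/4.5)),('side',(49,-80,6),(270+312/4.5,140+348/4.5)),('side',(-49,-80,6),(270+235/4.5,140+470/4.5)),('side',(-49,80,6),(270+50/4.5,140+360/4.5)),
('scene',(0,66,6),(377,257.3)),('scene',(0,-66,6),(344.7,277.7)),('side',(0,66,6),(292.4,207.8)),('side',(0,-66,6),(325.8,228))]
f=lambda q:np.concatenate([np.array(proj(n,box(*q)(*m)))-p for n,m,p in obs])
r=so.least_squares(f,[560,17,11]);print(r.x,np.round(r.fun.reshape(-1,2),1))
E
```

```text
[[387.8 217.1]
 [365.6 430.8]
 [521.9 443.1]
 [543.8 231.3]] ((454.70880126953125, 331.08489990234375), (156.73548889160156, 216.80136108398438), 5.920670986175537) [454.8 330.6]
[[353.9 419.4]
 [507.2 442.7]
 [525.5 225.6]
 [375.8 208.7]] ((441.4888610839844, 325.7034912109375), (154.91290283203125, 219.068115234375), 5.948361396789551) [440.6 324.1]
[561.4  14.1  11.7] [[-0.8 -1.5]
 [-1.1 -1.5]
 [-0.9 -0.6]
 [ 0.  -1.3]
 [-0.4 -2. ]
 [-0.3 -1.5]
 [ 0.2 -1.4]
 [-1.7  0.1]
 [-1.1  0.4]
 [ 0.6 -0.5]
 [ 0.9 -1. ]]
```

```bash
python3 - <<'E'
from h import *
np.set_printoptions(precision=1,suppress=True)
S=np.array([(52,162),(283,46),(420,182),(185,308)])/5+(375,195)
D=np.array([(60,177),(228,53),(435,213),(265,341)])/5+(175,160)
for i in range(4): print(tri(S[i],D[(i+3)%4]))
print('tin',tri((358,226),(249.5,233)))  # lid centre
print('can',tri((432.5,259.5),(298.5,153)))
print('newhandle', tri((247.3,295),(355.8,330.5)))
E
```

```text
(array([380.4, 221. ,  21.8]), array([0.6, 0.7]))
(array([358.6, 435.3,  21.5]), array([0.9, 1. ]))
(array([513.2, 453.5,  20.8]), array([0.3, 0.3]))
(array([533.9, 239.9,  16.7]), array([0.2, 0.2]))
tin (array([388.9,  99.2, 101.7]), array([0.4, 0.5]))
can (array([670.9, 201.2, 185.7]), array([0.1, 0.1]))
newhandle (array([ 434.9, -334.4,   28.3]), array([0.2, 0.3]))
```

```bash
cat >> h.py <<'E'
def plan(pos,rpy,tgt,Rt):
    """shift/turn numbers in tool axes; tgt TCP, Rt matrix"""
    T=Ro.from_euler('xyz',rpy,degrees=True);d=T.as_matrix().T@(np.asarray(tgt)-pos)
    rv=(T.inv()*Ro.from_matrix(Rt)).as_rotvec()
    print('mm',np.round(d,1),'deg',np.round(np.degrees(rv),2),'-> xyz',np.round(d/500,4),'rot',np.round(rv/np.pi,4),'rows>=',round(max(np.linalg.norm(d)/50,np.degrees(np.linalg.norm(rv))/8.59),1))
def seatR(yaw,slope=30,flip=1):
    R=Ro.from_euler('z',yaw,degrees=True).as_matrix();s,c=np.sin(np.radians(slope)),np.cos(np.radians(slope))
    a=R@[c,0,s];n=R@[-s,0,c];y=a*flip;return np.column_stack([-n,y,np.cross(-n,y)]),a,R@[0,1,0],n
E
python3 - <<'E'
from h import *
from plant import get_obs
o=get_obs();print(np.round(Ro.from_euler('xyz',o['tcp_rot'],degrees=True).as_matrix(),3))
for f in(1,-1):
    R,a,y,n=seatR(11.3,30,f)
    seat=np.array([562,15.5,115.]);plan(o['eef_pos'],o['tcp_rot'],seat+n*(34+120-18.7),R)
    R,a,y,n=seatR(6,0,f); plan(o['eef_pos'],o['tcp_rot'],[448,328,220],R)
E
```

```text
[[-0.     0.273  0.962]
 [-0.001  0.962 -0.273]
 [-1.    -0.001 -0.   ]]
mm [   6.4 -412.2  476.2] deg [ 61.35 -16.42  26.96] -> xyz [ 0.0129 -0.8243  0.9524] rot [ 0.3408 -0.0912  0.1498] rows>= 12.6
mm [  18.3 -111.8  341.3] deg [6.814e+01 2.000e-02 6.000e-02] -> xyz [ 0.0367 -0.2237  0.6827] rot [3.785e-01 1.000e-04 3.000e-04] rows>= 7.9
mm [   6.4 -412.2  476.2] deg [-114.02  -30.62  -18.64] -> xyz [ 0.0129 -0.8243  0.9524] rot [-0.6335 -0.1701 -0.1036] rows>= 13.9
mm [  18.3 -111.8  341.3] deg [-1.1186e+02 -6.0000e-02  3.0000e-02] -> xyz [ 0.0367 -0.2237  0.6827] rot [-6.215e-01 -4.000e-04  1.000e-04] rows>= 13.0
```

```bash
python3 - <<'E'
from h import *
from plant import get_obs
o=get_obs();R,a,y,n=seatR(11.4)
seat=np.array([562,15,115.]);print(seat+150*n);plan(o['eef_pos'],o['tcp_rot'],seat+n*150,R)
E
```

```text
[4.88479662e+02 1.75699472e-01 2.44903811e+02]
mm [  -6.3 -416.1  469.9] deg [ 61.25 -16.39  26.97] -> xyz [-0.0126 -0.8323  0.9397] rot [ 0.3403 -0.0911  0.1499] rows>= 12.6
```

Call:
arm_command(
  xyz=[
    [-0.0126,-0.8323,0.9397],
    [-0.0126,-0.8323,0.9397],
    [-0.0126,-0.8323,0.9397],
    [-0.0126,-0.8323,0.9397],
    [-0.0126,-0.8323,0.9397],
    [-0.0126,-0.8323,0.9397],
    [-0.0126,-0.8323,0.9397],
    [-0.0126,-0.8323,0.9397],
    [-0.0126,-0.8323,0.9397],
    [-0.0126,-0.8323,0.9397],
    [-0.0126,-0.8323,0.9397],
    [-0.0126,-0.8323,0.9397],
    [-0.0126,-0.8323,0.9397],
    [-0.0126,-0.8323,0.9397],
    [-0.0126,-0.8323,0.9397],
    [-0.0126,-0.8323,0.9397],
  ],
  rotation=[
    [0.3403,-0.0911,0.1499],
    [0.3403,-0.0911,0.1499],
    [0.3403,-0.0911,0.1499],
    [0.3403,-0.0911,0.1499],
    [0.3403,-0.0911,0.1499],
    [0.3403,-0.0911,0.1499],
    [0.3403,-0.0911,0.1499],
    [0.3403,-0.0911,0.1499],
    [0.3403,-0.0911,0.1499],
    [0.3403,-0.0911,0.1499],
    [0.3403,-0.0911,0.1499],
    [0.3403,-0.0911,0.1499],
    [0.3403,-0.0911,0.1499],
    [0.3403,-0.0911,0.1499],
    [0.3403,-0.0911,0.1499],
    [0.3403,-0.0911,0.1499],
  ],
  gripper=[1,1,1,1,1,1,1,1,1,1,1,1,1,1,1,1],
)

```text
time_s: 1.75
eef_pos: [487.8, 1.4, 244.9]
tcp_rot: [90.1, 60.0, 11.6]
ft_force: [0.2, -0.4, 0.4]
width: 88.4
```

```bash
cat > snap.py <<'E'
import sys,pickle
from plant import get_obs,get_image
import cv2,numpy as np
n,cam=sys.argv[1],sys.argv[2]
o=get_obs();im=get_image(cam);cv2.imwrite(f'pics/{n}.png',im['color']);pickle.dump((o,im),open(f'{n}.pkl','wb'))
np.set_printoptions(precision=2,suppress=True)
print(o['time_s'],o['eef_pos'],o['tcp_rot'],o['ft_force'],o['width'],o['joint_pos'])
E
python3 snap.py w1 wrist
```

```text
1.75 [487.82   1.39 244.92] [90.13 59.98 11.57] [ 0.24 -0.39  0.37] 88.41924476903566 [-22.44   4.62 102.94  21.78  48.96 -44.86]
```

View pics/w1.png

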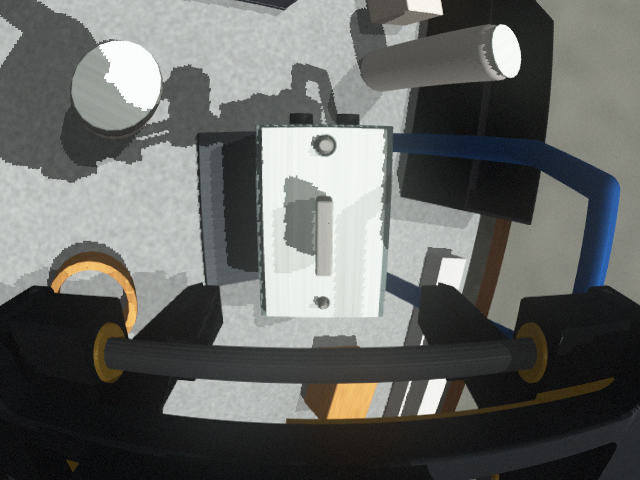

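```bash
python3 - <<'E'
import cv2
s=cv2.imread('pics/w1.png');cv2.imwrite('pics/w1c.png',cv2.resize(s[115:325,250:400],None,fx=2.8,fy=2.8,interpolation=cv2.INTER_CUBIC))
E
```

```text
(no output)
```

View pics/w1c.png

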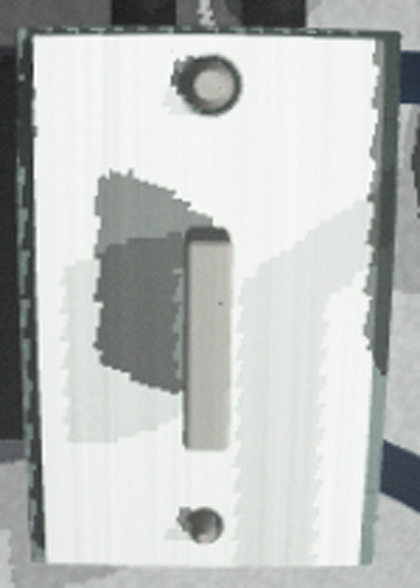

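```bash
cat >> h.py <<'E'
def wpt(p,o,im,P0,n):
    s,d=wray(p,o['eef_pos'],o['tcp_rot'],im);return s+d*((P0-s)@n)/(d@n)
E
python3 - <<'E'
from h import *
import pickle
np.set_printoptions(precision=1,suppress=True)
o,im=pickle.load(open('w1.pkl','rb'))
R,a,y,n=seatR(11.4)
seat=np.array([562,15,115.])
g=lambda u,v,h:wpt((250+u/2.8,115+v/2.8),o,im,seat+n*h,n)
loc=lambda X:np.array([(X-seat)@a,(X-seat)@y,(X-seat)@n])
for nm,u,v,h in[('UL',33,37,6),('UR',382,38,6),('LR',360,565,6),('LL',46,562,6),('thick',212,84,16),('thin',207,523,16),('barT',210,241,44),('barB',208,449,44),('bar',209,345,44)]:
    X=g(u,v,h);print(nm,X,loc(X))
E
```

```text
UL [504.6  87.5  97.7] [-44.9  82.4   6. ]
UR [586.9 104.1 146.2] [52.  82.4  6. ]
LR [618.7 -53.1 146.2] [ 52.1 -78.    6. ]
LL [534.6 -68.9  96.8] [-46.7 -76.8   6. ]
thick [544.4  81.6 131.1] [ 4.6 68.7 16. ]
thin [568.7 -42.9 130.7] [  3.6 -58.1  16. ]
barT [537.6  41.3 155. ] [ 3.7 30.6 44. ]
barB [548.1 -12.1 154.8] [  3.5 -23.9  44. ]
bar [542.7  15.3 154.9] [ 3.6  4.1 44. ]
```

```bash
python3 - <<'E'
from h import *
from plant import get_obs
o=get_obs();print(o['time_s'],o['eef_pos'],o['tcp_rot'],o['qvel'])
R,a,y,n=seatR(11.4)
cmd=np.array([488.48,.176,244.904]); rpy=Ro.from_matrix(R).as_euler('xyz',degrees=True);print(rpy)
seat=np.array([564.9,18.4,115]);plan(cmd,rpy,seat+n*18,R);plan(o['eef_pos'],o['tcp_rot'],seat+n*18,R)
E
```

```text
1.8 [487.83614879   1.54041444 245.0292893 ] [90.11307151 59.96481953 11.57957342] [ 0.15436973 -0.06189048 -0.33150356  0.03770297 -0.01803443 -0.11774172]
[90.  60.  11.4]
mm [133.8   3.   -2.8] deg [-0.  0.  0.] -> xyz [ 0.2675  0.0061 -0.0055] rot [-0.  0.  0.] rows>= 2.7
mm [134.1   3.2  -1.1] deg [ 0.04 -0.09 -0.04] -> xyz [ 0.2681  0.0064 -0.0022] rot [ 0.0002 -0.0005 -0.0002] rows>= 2.7
```

Call:
arm_command(
  xyz=[
    [0.08,0.0064,-0.0022],
    [0.16,0.0064,-0.0022],
    [0.21,0.0064,-0.0022],
    [0.24,0.0064,-0.0022],
    [0.258,0.0064,-0.0022],
    [0.258,0.0064,-0.0022],
  ],
  rotation=[
    [0,0,0],
    [0,0,0],
    [0,0,0],
    [0,0,0],
    [0,0,0],
    [0,0,0],
  ],
  gripper=[1,1,1,1,1,1],
)

```text
time_s: 2.4
eef_pos: [554.1, 15.7, 134.5]
tcp_rot: [90.2, 60.0, 11.6]
ft_force: [0.6, -0.4, -0.7]
width: 88.3
```

```bash
python3 snap.py w2 wrist
```

```text
2.4 [554.09  15.75 134.5 ] [90.16 60.01 11.61] [ 0.59 -0.43 -0.72] 88.30953398770349 [-17.04  20.09 104.37  27.23  31.6  -48.84]
```

View pics/w2.png

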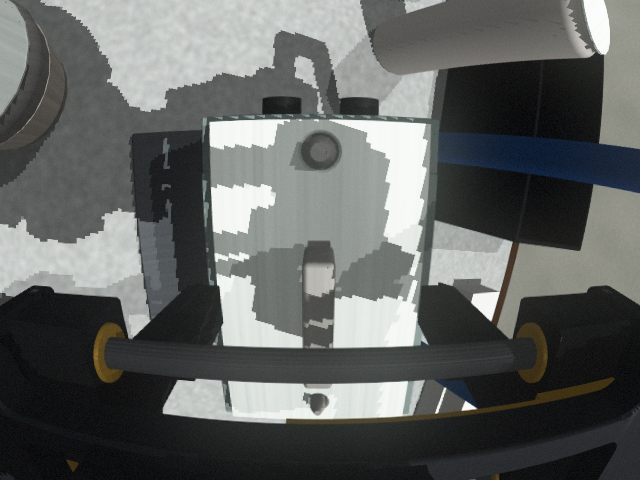

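```bash
python3 - <<'E'
from h import *
import pickle
np.set_printoptions(precision=1,suppress=True)
o,im=pickle.load(open('w2.pkl','rb'))
R,a,y,n=seatR(11.4)
seat=np.array([564.9,18.4,115.])
T=Ro.from_euler('xyz',o['tcp_rot'],degrees=True).as_matrix()
for p,h in[((304,264),44),((334,264),44),((304,376),44),((333,384),44),((321,150),16),((318,401),16),((205,118),6),((438,122),6),((318.5,320),44)]:
    X=wpt(p,o,im,seat+n*h,n);d=X-seat;print(p,'seatloc',np.array([d@a,d@y,d@n]),'tool',T.T@(X-o['eef_pos']))
for q in[(0,0,0),(0,44,0),(0,-44,0),(-18.7,44,0)]:print(q,wproj(o['eef_pos']+T@np.array(q,float),o['eef_pos'],o['tcp_rot'],im))
E
python3 - <<'E'
import cv2
s=cv2.imread('pics/w2.png');cv2.imwrite('pics/w2c.png',cv2.resize(s[230:420,200:440],None,fx=3,fy=3,interpolation=cv2.INTER_CUBIC))
E
```

```text
(304, 264) seatloc [-5.  27.5 44. ] tool [-21.5  -5.1 -28. ]
(334, 264) seatloc [ 5.7 27.5 44. ] tool [-21.5   5.6 -28. ]
(304, 376) seatloc [ -5.8 -21.3  44. ] tool [-21.6  -6.   20.8]
(333, 384) seatloc [  6.1 -25.5  44. ] tool [-21.6   6.   25. ]
(321, 150) seatloc [ 1.1 66.7 16. ] tool [  6.6   1.  -67.2]
(318, 401) seatloc [ -0.3 -58.7  16. ] tool [ 6.3 -0.4 58.3]
(205, 118) seatloc [-50.5  82.2   6. ] tool [ 16.6 -50.6 -82.7]
(438, 122) seatloc [53.3 80.6  6. ] tool [ 16.6  53.2 -81. ]
(318.5, 320) seatloc [ 0.1  5.1 44. ] tool [-21.5   0.   -5.6]
(0, 0, 0) (np.float64(318.65738223621753), np.float64(308.27604828983584))
(0, 44, 0) (np.float64(417.1971930826745), np.float64(306.7871439599791))
(0, -44, 0) (np.float64(220.27530166865023), np.float64(306.6742544419594))
(-18.7, 44, 0) (np.float64(428.0372436073387), np.float64(326.7279904797828))
```

View pics/w2c.png

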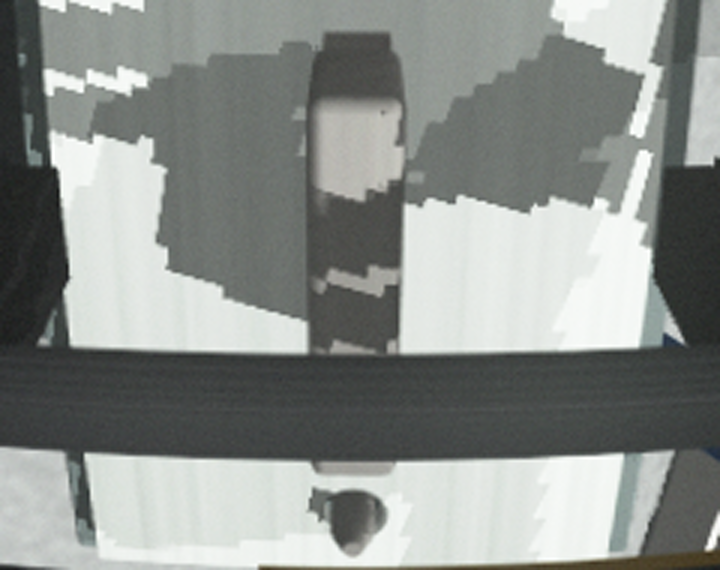

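Call:
arm_command(
  xyz=[
    [0.013,0,0],
    [0.013,0,0],
    [0.013,0,0],
    [0.013,0,0],
    [0.013,0,0],
    [0.013,0,0],
    [0.013,0,0],
    [0.013,0,0],
    [0.013,0,0],
    [0.013,0,0],
  ],
  rotation=[
    [0,0,0],
    [0,0,0],
    [0,0,0],
    [0,0,0],
    [0,0,0],
    [0,0,0],
    [0,0,0],
    [0,0,0],
    [0,0,0],
    [0,0,0],
  ],
  gripper=[1,0.1,0.1,0.1,0.1,0.1,0.1,0.1,0.1,0.1],
  force=40,
)

```text
time_s: 3.45
eef_pos: [557.5, 15.5, 129.4]
tcp_rot: [90.1, 60.0, 11.5]
ft_force: [0.8, 0.5, -0.4]
width: 18.3
```

```bash
python3 snap.py w3 wrist
```

```text
3.45 [557.53  15.46 129.36] [90.09 59.95 11.47] [ 0.85  0.48 -0.36] 18.30381942939019 [-16.92  20.86 104.29  27.67  30.85 -49.21]
```

View pics/w3.png

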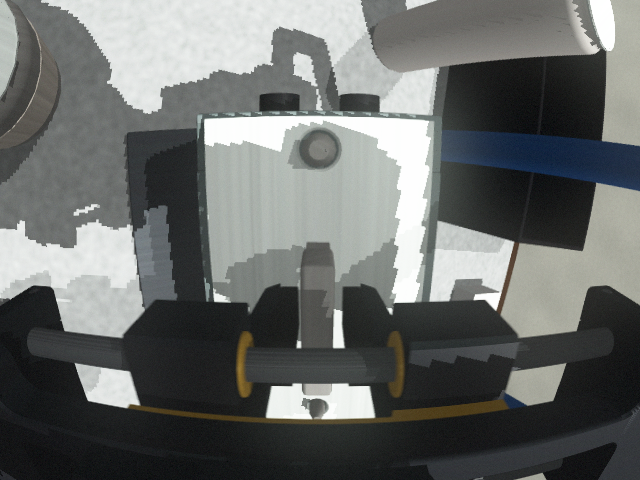

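Call:
arm_command(
  xyz=[
    [0,0,0],
    [0,0,0],
    [0,0,0],
    [0,0,0],
  ],
  rotation=[
    [0,0,0],
    [0,0,0],
    [0,0,0],
    [0,0,0],
  ],
  gripper=[0,0,0,0],
  force=45,
)

```text
time_s: 3.9
eef_pos: [557.3, 15.5, 129.2]
tcp_rot: [90.1, 60.0, 11.5]
ft_force: [-2.9, -0.8, 0.9]
width: 11.4
```

```bash
python3 snap.py w4 wrist; python3 - <<'E'
import cv2
s=cv2.imread('pics/w4.png');cv2.imwrite('pics/w4c.png',cv2.resize(s[100:420,190:450],None,fx=2.2,fy=1.8,interpolation=cv2.INTER_CUBIC))
E
```

```text
3.9 [557.3   15.52 129.2 ] [90.12 59.98 11.5 ] [-2.92 -0.79  0.88] 11.406906356257414 [-16.92  20.86 104.32  27.66  30.86 -49.21]
```

View pics/w4c.png

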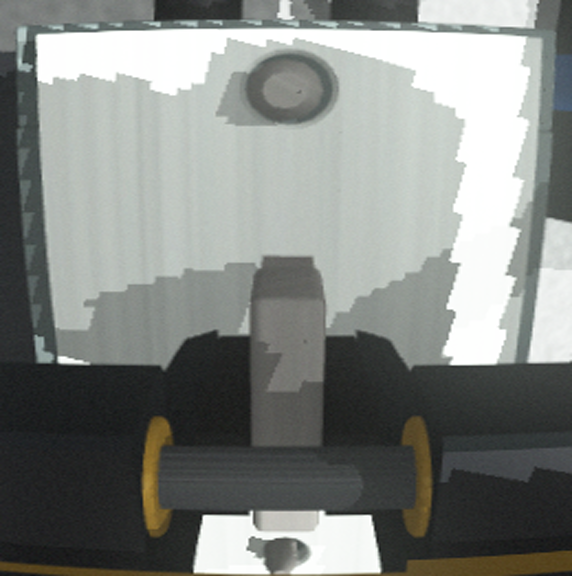

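Call:
arm_command(
  xyz=[
    [-0.01,0,0],
    [-0.025,0,0],
    [-0.045,0,0],
    [-0.08,0,0],
    [-0.14,0,0],
    [-0.2,0,0],
    [-0.25,0,0],
    [-0.25,0,0],
  ],
  rotation=[
    [0,0,0],
    [0,0,0],
    [0,0,0],
    [0,0,0],
    [0,0,0],
    [0,0,0],
    [0,0,0],
    [0,0,0],
  ],
  gripper=[0,0,0,0,0,0,0,0],
)

```text
time_s: 4.75
eef_pos: [495.9, 2.6, 240.8]
tcp_rot: [89.7, 59.7, 11.1]
ft_force: [0.4, 1.1, -3.3]
width: 11.5
```

```bash
python3 snap.py w5 wrist; python3 - <<'E'
from h import *
import pickle
o,im=pickle.load(open('w5.pkl','rb'))
R,a,y,n=seatR(6,0);plan(o['eef_pos'],o['tcp_rot'],[448,328,150],R)
E
```

```text
4.75 [495.88   2.58 240.84] [89.69 59.67 11.09] [ 0.35  1.09 -3.27] 11.523349358375071 [-21.72   5.64 102.65  21.74  47.63 -44.45]
mm [  86.3  -30.6 -328.7] deg [  5.27  -1.27 -30.32] -> xyz [ 0.1726 -0.0613 -0.6574] rot [ 0.0293 -0.007  -0.1684] rows>= 6.8
```

View pics/w5.png

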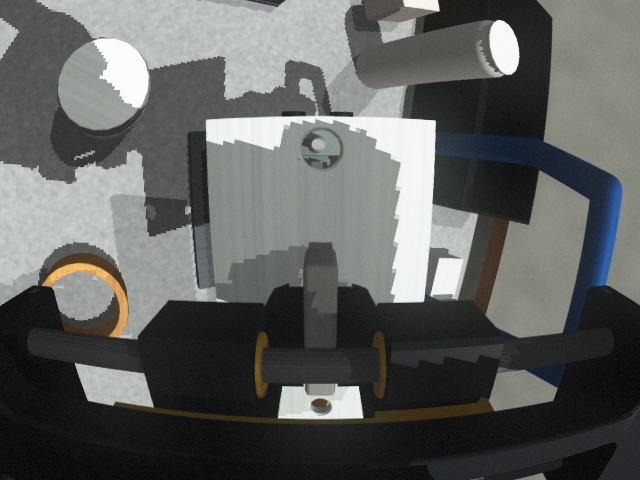

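Call:
arm_command(
  xyz=[
    [0.1726,-0.0613,-0.6574],
    [0.1726,-0.0613,-0.6574],
    [0.1726,-0.0613,-0.6574],
    [0.1726,-0.0613,-0.6574],
    [0.1726,-0.0613,-0.6574],
    [0.1726,-0.0613,-0.6574],
    [0.1726,-0.0613,-0.6574],
    [0.1726,-0.0613,-0.6574],
    [0.1726,-0.0613,-0.6574],
    [0.1726,-0.0613,-0.6574],
  ],
  rotation=[
    [0.0293,-0.007,-0.1684],
    [0.0293,-0.007,-0.1684],
    [0.0293,-0.007,-0.1684],
    [0.0293,-0.007,-0.1684],
    [0.0293,-0.007,-0.1684],
    [0.0293,-0.007,-0.1684],
    [0.0293,-0.007,-0.1684],
    [0.0293,-0.007,-0.1684],
    [0.0293,-0.007,-0.1684],
    [0.0293,-0.007,-0.1684],
  ],
  gripper=[0,0,0,0,0,0,0,0,0,0],
)

```text
time_s: 5.8
eef_pos: [447.9, 327.9, 147.3]
tcp_rot: [-114.5, 89.6, 161.5]
ft_force: [0.3, -0.0, -1.6]
width: 11.5
```

```bash
python3 snap.py w6 wrist;python3 snap.py s6 scene
```

```text
5.8 [447.86 327.9  147.27] [-114.49   89.64  161.54] [ 0.33 -0.05 -1.58] 11.492258429576243 [23.88 27.11 81.75  0.26 71.41 17.76]
5.85 [448.1  327.52 147.71] [-119.27   89.66  156.7 ] [ 0.59 -0.24 -2.47] 11.133312868846758 [23.83 27.06 81.75  0.26 71.42 17.77]
```

View pics/w6.png

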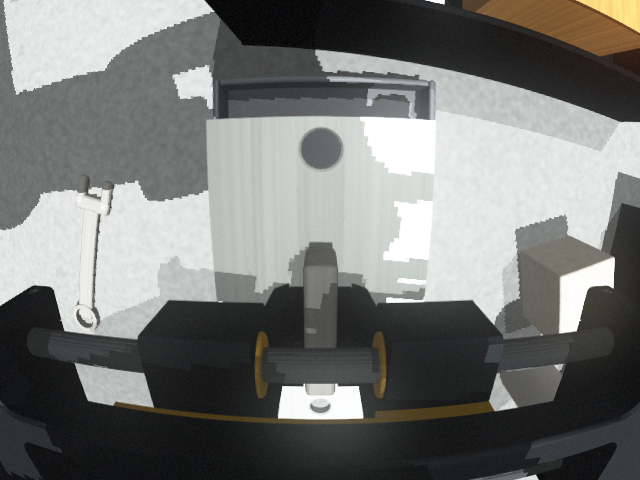

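View pics/s6.png

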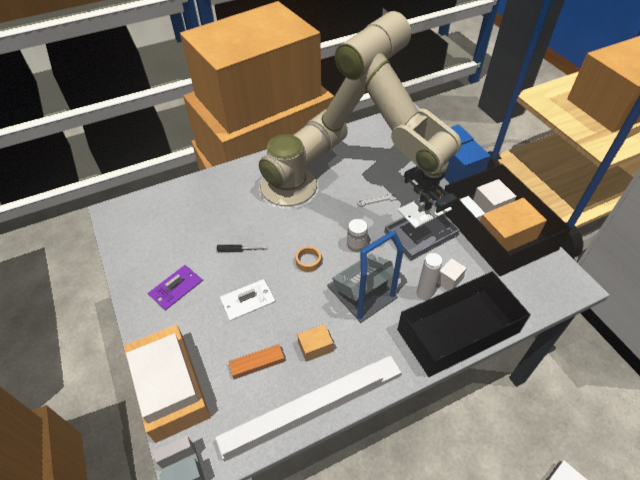

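```bash
python3 - <<'E'
from h import *
import pickle
np.set_printoptions(precision=1,suppress=True)
o,im=pickle.load(open('w6.pkl','rb'))
Q=[wpt(p,o,im,np.array([0,0,34.]),np.array([0,0,1.])) for p in((216,79),(436,80))]
print(Q,np.linalg.norm(Q[1]-Q[0]))
x=(Q[1]-Q[0])/np.linalg.norm(Q[1]-Q[0]);y=np.array([-x[1],x[0],0]);print('yaw',np.degrees(np.arctan2(x[1],x[0])),'centre',(Q[0]+Q[1])/2-109*y)
R,a,yy,n=seatR(5.5,0);print(Ro.from_euler('xyz',o['tcp_rot'],degrees=True).as_matrix())
c=(Q[0]+Q[1])/2-109*y
plan(o['eef_pos'],o['tcp_rot'],[c[0],c[1],23],R)
E
python3 - <<'E'
import cv2
s=cv2.imread('pics/w6.png');cv2.imwrite('pics/w6c.png',cv2.resize(s[60:170,190:460],None,fx=2.9,fy=2.9,interpolation=cv2.INTER_CUBIC))
E
```

```text
[array([362. , 437.1,  34. ]), array([516.7, 453.2,  34. ])] 155.54268856557445
yaw 5.968184352037846 centre [450.7 336.7  34. ]
[[-0.   1.   0.1]
 [ 0.   0.1 -1. ]
 [-1.  -0.  -0. ]]
mm [124.3   4.5  -8.2] deg [ 0.5 -0.1  0.3] -> xyz [ 0.2  0.  -0. ] rot [ 0. -0.  0.] rows>= 2.5
```

View pics/w6c.png

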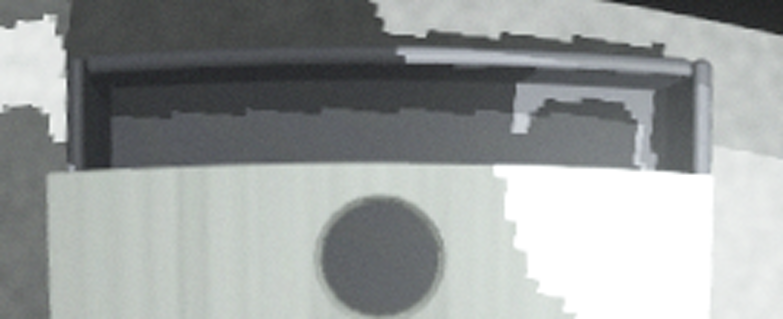

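Call:
arm_command(
  xyz=[
    [0.05,0.008,-0.0164],
    [0.12,0.008,-0.0164],
    [0.18,0.008,-0.0164],
    [0.22,0.008,-0.0164],
    [0.238,0.008,-0.0164],
    [0.24,0.008,-0.0164],
    [0.24,0.008,-0.0164],
  ],
  rotation=[
    [0.003,-0.0005,0.0018],
    [0.003,-0.0005,0.0018],
    [0.003,-0.0005,0.0018],
    [0.003,-0.0005,0.0018],
    [0.003,-0.0005,0.0018],
    [0.003,-0.0005,0.0018],
    [0.003,-0.0005,0.0018],
  ],
  gripper=[0,0,0,0,0,0,0],
)

```text
time_s: 6.6
eef_pos: [450.8, 337.3, 28.8]
tcp_rot: [135.7, 89.8, 51.1]
ft_force: [-0.5, -0.2, -2.8]
width: 11.7
```

```bash
python3 snap.py w7 wrist
```

```text
6.6 [450.83 337.27  28.78] [135.68  89.83  51.13] [-0.51 -0.22 -2.83] 11.733451778307183 [24.72 36.43 88.03  0.09 55.39 19.22]
```

View pics/w7.png

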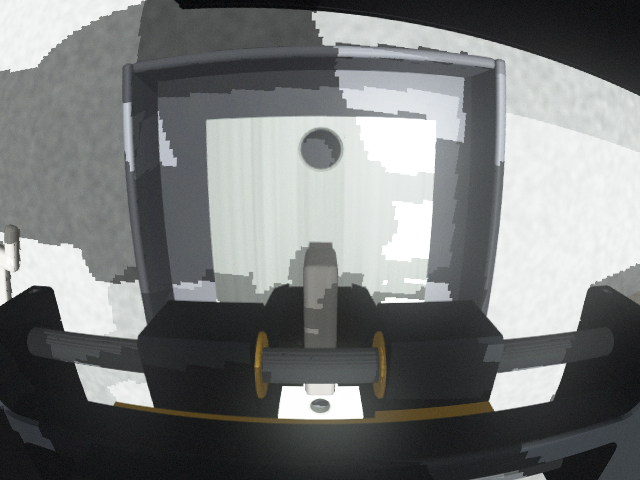

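Call:
arm_command(
  xyz=[
    [0.003,0,0],
    [0.006,0,0],
    [0.009,0,0],
    [0.011,0,0],
    [0.012,0,0],
    [0.012,0,0],
  ],
  rotation=[
    [0,0,0],
    [0,0,0],
    [0,0,0],
    [0,0,0],
    [0,0,0],
    [0,0,0],
  ],
  gripper=[0,0,0,0,0,0],
)

```text
time_s: 7.25
eef_pos: [450.0, 337.5, 21.7]
tcp_rot: [167.3, 89.9, 82.8]
ft_force: [-0.8, -0.4, -1.6]
width: 11.4
```

Call:
arm_command(
  xyz=[
    [0.001,0,0],
    [0.002,0,0],
    [0.002,0,0],
  ],
  rotation=[
    [0,0,0],
    [0,0,0],
    [0,0,0],
  ],
  gripper=[0,0,0],
)

```text
time_s: 7.55
eef_pos: [450.1, 337.5, 20.9]
tcp_rot: [157.0, 89.9, 72.5]
ft_force: [-0.3, -0.2, -1.3]
width: 11.4
```

Call:
arm_command(
  xyz=[
    [0.001,0,0],
    [0.002,0,0],
    [0.003,0,0],
    [0.003,0,0],
  ],
  rotation=[
    [0,0,0],
    [0,0,0],
    [0,0,0],
    [0,0,0],
  ],
  gripper=[0,0,0,0],
)

```text
time_s: 7.95
eef_pos: [450.2, 337.5, 20.8]
tcp_rot: [136.7, 89.9, 52.2]
ft_force: [-4.9, -3.4, 13.7]
width: 11.7
```

```bash
python3 snap.py s7 side;python3 snap.py w8 wrist
```

```text
7.95 [450.17 337.54  20.81] [136.66  89.86  52.17] [-4.86 -3.38 13.69] 11.718881683996708 [24.78 37.1  88.42  0.08 54.36 19.23]
8.0 [450.16 337.53  20.8 ] [137.34  89.86  52.85] [-4.91 -2.35 14.07] 12.016171644030386 [24.78 37.1  88.42  0.08 54.36 19.22]
```

View pics/w8.png

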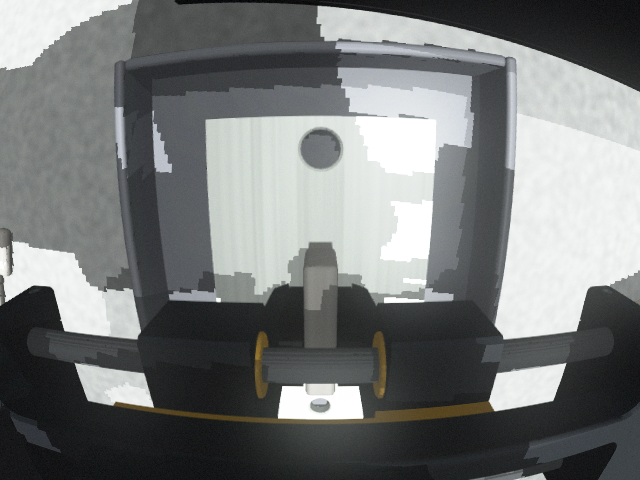

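Call:
arm_command(
  xyz=[
    [-0.0015,0,0],
    [-0.0015,0,0],
    [-0.0015,0,0],
    [-0.0015,0,0],
    [-0.0015,0,0],
    [-0.0015,0,0],
    [-0.02,0,0],
    [-0.07,0,0],
    [-0.15,0,0],
    [-0.25,0,0],
    [-0.35,0,0],
    [-0.35,0,0],
  ],
  rotation=[
    [0,0,0],
    [0,0,0],
    [0,0,0],
    [0,0,0],
    [0,0,0],
    [0,0,0],
    [0,0,0],
    [0,0,0],
    [0,0,0],
    [0,0,0],
    [0,0,0],
    [0,0,0],
  ],
  gripper=[0.15,0.2,0.6,0.8,0.8,0.8,0.8,0.8,0.8,0.8,0.8,0.8],
)

```text
time_s: 9.25
eef_pos: [452.0, 338.3, 201.7]
tcp_rot: [114.8, 89.2, 30.3]
ft_force: [-0.5, -1.4, -0.2]
width: 70.6
```

```bash
python3 snap.py w9 wrist; python3 - <<'E'
from h import *
import pickle
o,im=pickle.load(open('w9.pkl','rb'))
R,a,y,n=seatR(0.4,0);plan(o['eef_pos'],o['tcp_rot'],[433,-337,140],R);plan(o['eef_pos'],o['tcp_rot'],[433,-337,200],R)
E
```

```text
9.25 [451.97 338.31 201.66] [114.82  89.19  30.33] [-0.51 -1.35 -0.2 ] 70.60496186973162 [24.77 24.56 76.23  0.08 78.39 19.24]
mm [ 56.6 -84.5 670.7] deg [ 5.11 -0.37 -0.72] -> xyz [ 0.1131 -0.169   1.3414] rot [ 0.0284 -0.0021 -0.004 ] rows>= 13.6
mm [ -3.4 -83.7 670.4] deg [ 5.11 -0.37 -0.72] -> xyz [-0.0068 -0.1675  1.3407] rot [ 0.0284 -0.0021 -0.004 ] rows>= 13.5
```

View pics/w9.png

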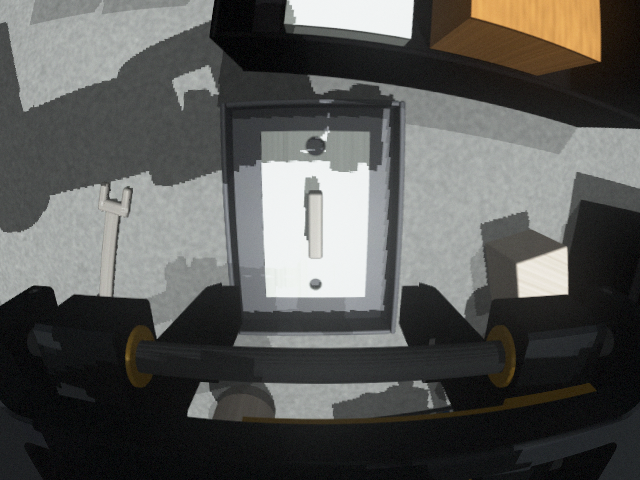

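Call:
arm_command(
  xyz=[
    [0,-0.12,0.92],
    [0,-0.12,0.92],
    [0,-0.12,0.92],
    [0,-0.12,0.92],
    [0,-0.12,0.92],
    [0,-0.12,0.92],
    [0,-0.12,0.92],
    [0,-0.12,0.92],
    [0,-0.12,0.92],
    [0,-0.12,0.92],
  ],
  rotation=[
    [0.0284,-0.0021,-0.004],
    [0.0284,-0.0021,-0.004],
    [0.0284,-0.0021,-0.004],
    [0.0284,-0.0021,-0.004],
    [0.0284,-0.0021,-0.004],
    [0.0284,-0.0021,-0.004],
    [0.0284,-0.0021,-0.004],
    [0.0284,-0.0021,-0.004],
    [0.0284,-0.0021,-0.004],
    [0.0284,-0.0021,-0.004],
  ],
  gripper=[0.8,0.8,0.8,0.8,0.8,0.8,0.8,0.8,0.8,0.8],
)

```text
time_s: 10.3
eef_pos: [433.6, -130.0, 192.5]
tcp_rot: [-68.8, 89.2, -158.6]
ft_force: [0.3, -0.3, 0.5]
width: 70.4
```

```bash
python3 - <<'E'
from h import *
from plant import get_obs
o=get_obs();print(o['eef_pos'],o['joint_pos'])
R,a,y,n=seatR(0.4,0);plan(o['eef_pos'],o['tcp_rot'],[433,-337,160],R)
E
```

```text
[ 433.60475199 -130.01260497  192.53459599] [-31.35542318  14.93402458  93.08771051  -0.69694293  72.4851804
 -31.28606666]
mm [ 33.6  -0.7 206.8] deg [-0.26  0.3   0.78] -> xyz [ 0.0673 -0.0013  0.4136] rot [-0.0014  0.0017  0.0043] rows>= 4.2
```

Call:
arm_command(
  xyz=[
    [0.0673,-0.0013,0.4136],
    [0.0673,-0.0013,0.4136],
    [0.0673,-0.0013,0.4136],
    [0.0673,-0.0013,0.4136],
    [0.0673,-0.0013,0.4136],
    [0.0673,-0.0013,0.4136],
    [0.0673,-0.0013,0.4136],
  ],
  rotation=[
    [-0.0014,0.0017,0.0043],
    [-0.0014,0.0017,0.0043],
    [-0.0014,0.0017,0.0043],
    [-0.0014,0.0017,0.0043],
    [-0.0014,0.0017,0.0043],
    [-0.0014,0.0017,0.0043],
    [-0.0014,0.0017,0.0043],
  ],
  gripper=[1,1,1,1,1,1,1],
)

```text
time_s: 11.0
eef_pos: [434.7, -331.7, 160.8]
tcp_rot: [149.4, 89.9, 60.1]
ft_force: [0.2, 1.0, -0.1]
width: 88.5
```

```bash
python3 snap.py w10 wrist; python3 - <<'E'
import cv2
s=cv2.imread('pics/w10.png');cv2.imwrite('pics/w10c.png',cv2.resize(s[105:340,235:405],None,fx=2.5,fy=2.5,interpolation=cv2.INTER_CUBIC))
E
```

```text
11.0 [ 434.72 -331.67  160.76] [149.42  89.92  60.11] [ 0.17  0.97 -0.11] 88.54658404034673 [-49.79  25.45  82.14   0.08  72.43 -50.5 ]
```

View pics/w10.png

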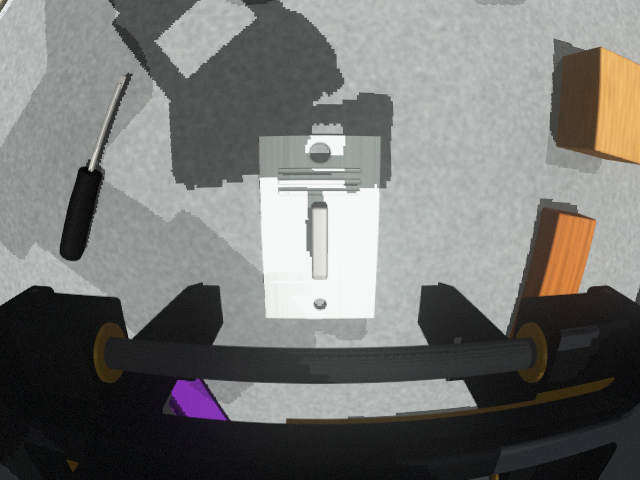

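View pics/w10c.png

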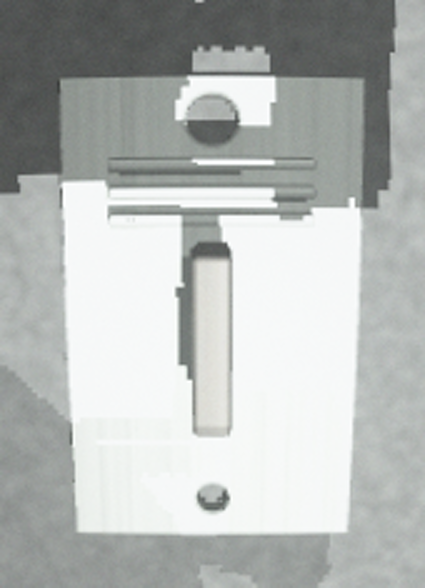

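```bash
python3 - <<'E'
from h import *
import pickle
np.set_printoptions(precision=2,suppress=True)
o,im=pickle.load(open('w10.pkl','rb'))
Z=np.array([0,0,1.]);g=lambda u,v,h:wpt((235+u/2.5,105+v/2.5),o,im,Z*h,Z)
T=Ro.from_euler('xyz',o['tcp_rot'],degrees=True).as_matrix()
P={}
for nm,u,v,h in[('UL',61,79,6),('UR',364,78,6),('LR',348,531,6),('LL',77,531,6),('wide',212,119,6),('small',212,497,6),('barT',212,258,44),('barB',212,434,44)]:
    P[nm]=g(u,v,h);print(nm,P[nm],T.T@(P[nm]-o['eef_pos']))
d=P['wide']-P['small'];print('len',np.linalg.norm(d),'yaw',np.degrees(np.arctan2(-d[0],d[1])))
yaw=np.degrees(np.arctan2(-d[0],d[1]))
for e in (('UL','LL'),('UR','LR')):
    d=P[e[0]]-P[e[1]];print(np.degrees(np.arctan2(-d[0],d[1])))
d=P['UR']-P['UL'];print(np.degrees(np.arctan2(d[1],d[0])))
c=(P['barT']+P['barB'])/2;R,a,y,n=seatR(0.4,0);print(c);plan(o['eef_pos'],o['tcp_rot'],[c[0],c[1],24],R);print(np.linalg.norm(P['barT']-P['barB']))
E
```

```text
UL [ 385.11 -257.58    6.  ] [154.82 -48.83 -74.49]
UR [ 482.93 -256.1     6.  ] [154.89  49.   -74.79]
LR [ 485.48 -416.54    6.  ] [154.69  49.61  85.67]
LL [ 386.33 -417.63    6.  ] [154.61 -49.54  85.57]
wide [ 434.02 -270.74    6.  ] [154.83  -0.09 -60.74]
small [ 435.55 -402.79    6.  ] [154.67  -0.15  71.32]
barT [ 434.44 -309.38   44.  ] [116.79  -0.11 -22.15]
barB [ 435.06 -363.6    44.  ] [116.72  -0.13  32.08]
len 132.06236970207527 yaw 0.6654038670229262
0.43846149669616186
0.909168257225557
0.8661333290752491
[ 434.75 -336.49   44.  ]
mm [136.8  -0.1   5. ] deg [ 0.29 -0.07 -0.04] -> xyz [ 0.27 -0.    0.01] rot [ 0. -0. -0.] rows>= 2.7
54.22316633960836
```

Call:
arm_command(
  xyz=[
    [0.08,0,0.0105],
    [0.16,0,0.0105],
    [0.22,0,0.0105],
    [0.26,0,0.0105],
    [0.28,0,0.0105],
    [0.288,0,0.0105],
    [0.288,0,0.0105],
    [0.288,0,0.0105],
  ],
  rotation=[
    [0,0,0],
    [0,0,0],
    [0,0,0],
    [0,0,0],
    [0,0,0],
    [0,0,0],
    [0,0,0],
    [0,0,0],
  ],
  gripper=[1,1,0.9,0.7,0.5,0.4,0.4,0.4],
)

```text
time_s: 11.85
eef_pos: [435.4, -338.8, 18.2]
tcp_rot: [59.1, 89.8, -30.2]
ft_force: [-0.0, -0.7, 0.6]
width: 41.8
```

```bash
python3 snap.py w11 wrist; python3 - <<'E'
import cv2
s=cv2.imread('pics/w11.png');cv2.imwrite('pics/w11c.png',cv2.resize(s[100:420,190:450],None,fx=2.2,fy=1.8,interpolation=cv2.INTER_CUBIC))
E
```

```text
11.85 [ 435.42 -338.81   18.15] [ 59.1   89.82 -30.23] [-0.02 -0.71  0.64] 41.77785907375335 [-50.21  36.56  90.41   0.08  52.85 -50.92]
```

View pics/w11c.png

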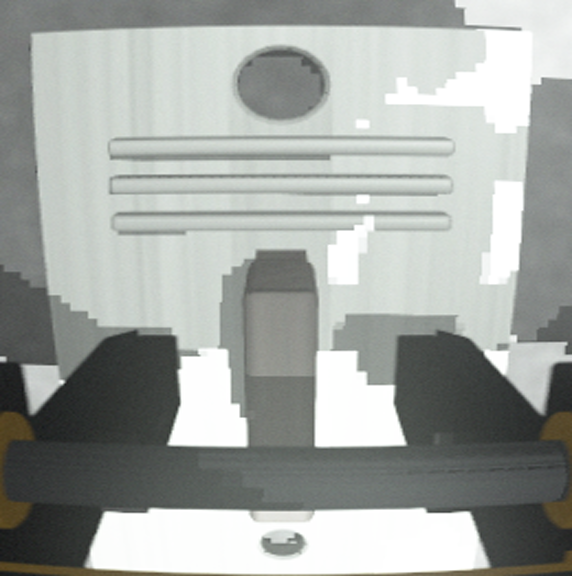

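Call:
arm_command(
  xyz=[
    [0.002,-0.0022,0],
    [0.0045,-0.0022,0],
    [0.0045,-0.0022,0],
    [0.0045,-0.0022,0],
    [0.0045,-0.0022,0],
    [0.0045,-0.0022,0],
    [0.0045,-0.0022,0],
    [0.0045,-0.0022,0],
  ],
  rotation=[
    [0,0,0],
    [0,0,0],
    [0,0,0],
    [0,0,0],
    [0,0,0],
    [0,0,0],
    [0,0,0],
    [0,0,0],
  ],
  gripper=[0.35,0.25,0.2,0.1,0,0,0,0],
  force=45,
)

```text
time_s: 12.7
eef_pos: [433.9, -338.7, 14.8]
tcp_rot: [78.8, 89.9, -10.5]
ft_force: [0.4, -1.3, 0.1]
width: 11.8
```

```bash
python3 snap.py w12 wrist; python3 - <<'E'
import cv2,numpy as np
a=cv2.imread('pics/w12.png');b=cv2.imread('pics/w5.png')
f=lambda s:cv2.resize(s[105:420,195:445],None,fx=1.58,fy=1.8,interpolation=cv2.INTER_CUBIC)
cv2.imwrite('pics/cmp12.png',np.hstack([f(b),f(a)]))
E
```

```text
12.7 [ 433.92 -338.73   14.84] [ 78.82  89.91 -10.54] [ 0.44 -1.29  0.14] 11.791047481344451 [-50.33  36.8   90.69   0.08  52.44 -51.02]
```

View pics/cmp12.png

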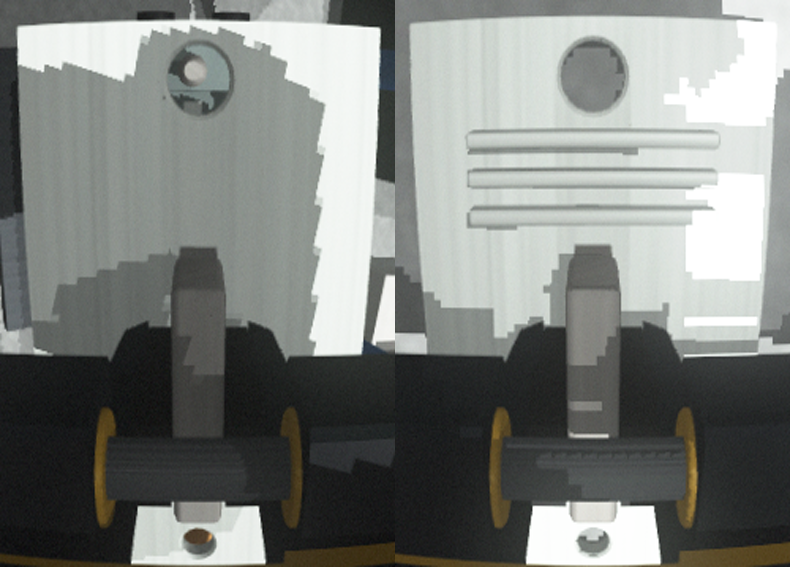

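```bash
python3 - <<'E'
import cv2,numpy as np
f=lambda n:cv2.resize(cv2.imread(f'pics/{n}.png')[105:185,275:371],None,fx=4.1,fy=4.1,interpolation=cv2.INTER_CUBIC)
cv2.imwrite('pics/cmph.png',np.hstack([f('w7'),f('w12')]))
E
```

```text
(no output)
```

View pics/cmph.png

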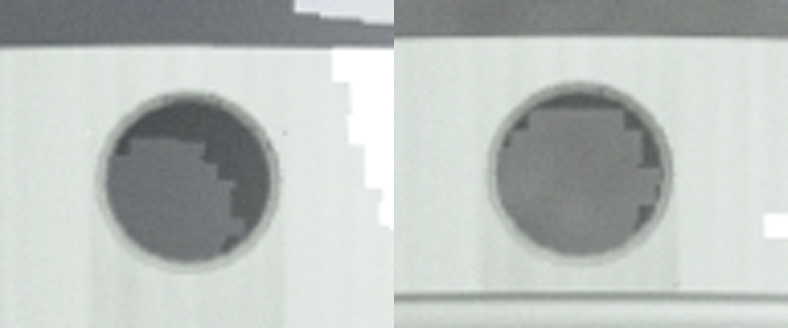

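```bash
python3 - <<'E'
from h import *
import pickle
np.set_printoptions(precision=2,suppress=True)
def tl(n,u,v,tx):
    o,im=pickle.load(open(n+'.pkl','rb'));oo=dict(eef_pos=np.zeros(3),tcp_rot=np.zeros(3));return wpt((u,v),oo,im,np.array([tx,0,0.]),np.array([1.,0,0]))
print(tl('w7',275+189/4.1,105+182/4.1,9.8), tl('w12',275+187.4/4.1,105+174.5/4.1,8.84))
# edges
print(tl('w7',275+170/4.1,105+45/4.1,9.8), tl('w12',275+170/4.1,105+38/4.1,8.84))
print(tl('w7',320,407,9.8),tl('w12',195+199/1.58,105+541/1.8,8.84))
# thick pin tip in w4, seated: plane at tool x = 15.8-16
print('pin',tl('w4',321.8,151.1,-.2))
E
```

```text
[  9.8    0.56 -67.37] [  8.84   0.28 -68.17]
[  9.8   -1.35 -81.45] [  8.84  -1.47 -82.11]
[ 9.8   0.07 65.75] [ 8.84  0.45 63.83]
pin [ -0.2    1.26 -66.97]
```

Call:
arm_command(
  xyz=[
    [-0.01,0,0],
    [-0.03,0,0],
    [-0.1,0,0],
    [-0.2,0,0],
    [-0.3,0,0],
    [-0.3,0,0],
  ],
  rotation=[
    [0,0,0],
    [0,0,0],
    [0,0,0],
    [0,0,0],
    [0,0,0],
    [0,0,0],
  ],
  gripper=[0,0,0,0,0,0],
)

```text
time_s: 13.35
eef_pos: [435.3, -340.4, 171.9]
tcp_rot: [43.7, 89.2, -45.7]
ft_force: [-0.0, 0.2, -2.4]
width: 11.4
```

```bash
python3 - <<'E'
from h import *
from plant import get_obs
o=get_obs();print(o['time_s'],o['eef_pos'],o['tcp_rot'],o['ft_force'],o['width'])
T=Ro.from_euler('xyz',[90.1,59.98,11.5],degrees=True).as_matrix();S=np.array([557.3,15.52,129.2])+T@np.array([1.,.7,.9])
print('seatTCP',S);plan(o['eef_pos'],o['tcp_rot'],S+T@np.array([-90,0,0]),T)
E
```

```text
13.35 [ 435.27814612 -340.39549328  171.91421942] [ 43.65657722  89.19958115 -45.69220542] [-0.04700718  0.24154264 -2.42030362] 11.365076470604498
seatTCP [558.56252734  14.85718082 128.68357436]
mm [ -37.4   83.4 -345. ] deg [-10.33   3.48  29.43] -> xyz [-0.0748  0.1669 -0.69  ] rot [-0.0574  0.0193  0.1635] rows>= 7.1
```

Call:
arm_command(
  xyz=[
    [-0.0748,0.1669,-0.69],
    [-0.0748,0.1669,-0.69],
    [-0.0748,0.1669,-0.69],
    [-0.0748,0.1669,-0.69],
    [-0.0748,0.1669,-0.69],
    [-0.0748,0.1669,-0.69],
    [-0.0748,0.1669,-0.69],
    [-0.0748,0.1669,-0.69],
    [-0.0748,0.1669,-0.69],
    [-0.0748,0.1669,-0.69],
    [-0.0748,0.1669,-0.69],
  ],
  rotation=[
    [-0.0574,0.0193,0.1635],
    [-0.0574,0.0193,0.1635],
    [-0.0574,0.0193,0.1635],
    [-0.0574,0.0193,0.1635],
    [-0.0574,0.0193,0.1635],
    [-0.0574,0.0193,0.1635],
    [-0.0574,0.0193,0.1635],
    [-0.0574,0.0193,0.1635],
    [-0.0574,0.0193,0.1635],
    [-0.0574,0.0193,0.1635],
    [-0.0574,0.0193,0.1635],
  ],
  gripper=[0,0,0,0,0,0,0,0,0,0,0],
)

```text
time_s: 14.45
eef_pos: [513.0, 5.8, 201.9]
tcp_rot: [91.4, 60.4, 12.5]
ft_force: [0.4, -1.2, -2.1]
width: 11.6
```

```bash
cat > go.py <<'E'
from h import *
from plant import get_obs
import sys
o=get_obs();print(o['time_s'],o['eef_pos'],o['tcp_rot'],o['ft_force'])
T=Ro.from_euler('xyz',[90.1,59.98,11.5],degrees=True).as_matrix();S=np.array([558.56,14.86,128.68])
plan(o['eef_pos'],o['tcp_rot'],S+T@np.array([-float(sys.argv[1]),0,0]),T)
E
python3 snap.py w13 wrist; python3 go.py 40
```

```text
14.45 [513.04   5.81 201.91] [91.42 60.36 12.5 ] [ 0.43 -1.24 -2.05] 11.613555596396633 [-20.46  10.53 103.91  23.47  42.49 -45.74]
14.5 [513.07435554   5.75073912 201.96251789] [91.41400367 60.35598345 12.4834225 ] [ 0.46810033 -0.48517277 -2.45305817]
mm [46.6  3.8  0.5] deg [-0.46 -0.48  0.38] -> xyz [0.0933 0.0076 0.001 ] rot [-0.0026 -0.0027  0.0021] rows>= 0.9
```

View pics/w13.png

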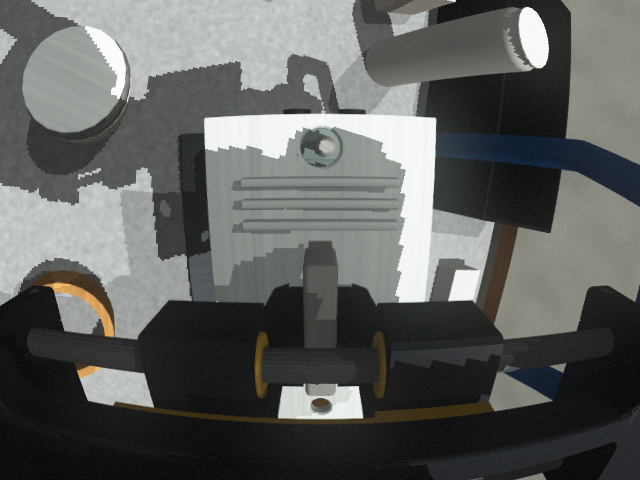

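Call:
arm_command(
  xyz=[
    [0.05,0.0076,0.001],
    [0.0933,0.0076,0.001],
    [0.0933,0.0076,0.001],
    [0.0933,0.0076,0.001],
  ],
  rotation=[
    [-0.0026,-0.0027,0.0021],
    [-0.0026,-0.0027,0.0021],
    [-0.0026,-0.0027,0.0021],
    [-0.0026,-0.0027,0.0021],
  ],
  gripper=[0,0,0,0],
)

```text
time_s: 14.9
eef_pos: [538.9, 11.6, 163.6]
tcp_rot: [90.1, 60.0, 11.6]
ft_force: [0.2, 0.1, -2.3]
width: 11.0
```

```bash
python3 go.py 22; python3 snap.py w14 wrist;python3 - <<'E'
import cv2,numpy as np
f=lambda n:cv2.resize(cv2.imread(f'pics/{n}.png')[105:185,275:371],None,fx=4.1,fy=4.1,interpolation=cv2.INTER_CUBIC)
g=lambda n:cv2.resize(cv2.imread(f'pics/{n}.png')[385:420,275:371],None,fx=4.1,fy=4.1,interpolation=cv2.INTER_CUBIC)
cv2.imwrite('pics/cmp14.png',np.vstack([np.hstack([f('w4'),f('w14')]),np.hstack([g('w4'),g('w14')])]))
E
```

```text
14.9 [538.86106915  11.6340231  163.60795976] [90.1177899  59.99853349 11.596624  ] [ 0.18859244  0.0613101  -2.25825058]
mm [18.2 -0.2  0.8] deg [ 0.07 -0.05  0.02] -> xyz [ 0.0364 -0.0004  0.0016] rot [ 0.0004 -0.0003  0.0001] rows>= 0.4
14.9 [538.86  11.63 163.61] [90.12 60.   11.6 ] [ 0.19  0.06 -2.26] 11.03792765833849 [-18.24  16.09 104.23  25.2   35.75 -47.2 ]
```

View pics/cmp14.png

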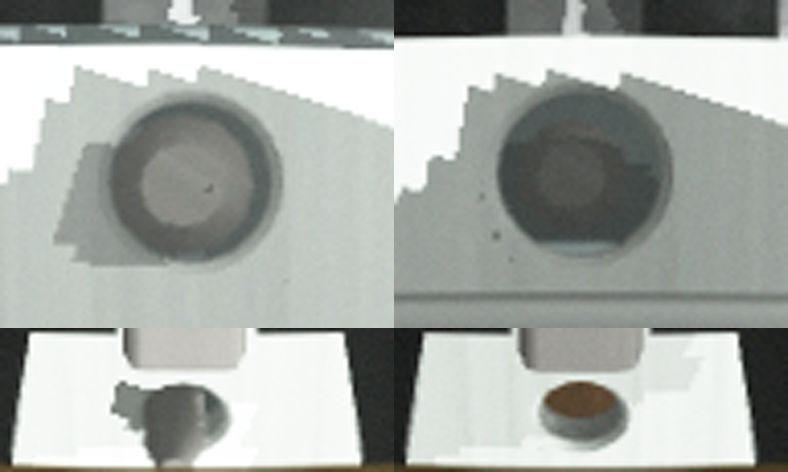

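```bash
python3 - <<'E'
from h import *
import pickle
np.set_printoptions(precision=2,suppress=True)
def tl(n,u,v,tx):
    o,im=pickle.load(open(n+'.pkl','rb'));oo=dict(eef_pos=np.zeros(3),tcp_rot=np.zeros(3));return wpt((u,v),oo,im,np.array([tx,0,0.]),np.array([1.,0,0]))
for d in(-2,0,2):print('pin',tl('w14',275+177/4.1,105+176/4.1,39.0+d))
print('hole',tl('w14',275+(583-394)/4.1,105+173/4.1,8.84))
print('pin w4',tl('w4',275+192/4.1,105+183/4.1,-.2),'hole w4',tl('w4',275+195/4.1,105+177/4.1,9.8))
for d in(-2,0,2):print('w5 pin (tip)',tl('w5',319.5,144,110+d))
E
```

```text
pin [ 37.    -0.32 -67.32]
pin [ 39.    -0.33 -67.28]
pin [ 41.    -0.34 -67.23]
hole [  8.84   1.02 -68.3 ]
pin w4 [ -0.2    1.27 -67.54] hole w4 [  9.8    1.63 -67.87]
w5 pin (tip) [108.     0.27 -68.31]
w5 pin (tip) [110.     0.26 -68.29]
w5 pin (tip) [112.     0.26 -68.26]
```

Call:
arm_command(
  xyz=[
    [0.02,-0.0014,0.0016],
    [0.0364,-0.0014,0.0016],
    [0.0364,-0.0014,0.0016],
    [0.0364,-0.0014,0.0016],
  ],
  rotation=[
    [0,0,0],
    [0,0,0],
    [0,0,0],
    [0,0,0],
  ],
  gripper=[0,0,0,0],
)

```text
time_s: 15.35
eef_pos: [547.5, 13.5, 147.3]
tcp_rot: [90.1, 60.0, 11.7]
ft_force: [-0.5, -0.0, -2.4]
width: 11.7
```

```bash
python3 go.py 12; python3 snap.py w15 wrist;python3 - <<'E'
import cv2,numpy as np
f=lambda n:cv2.resize(cv2.imread(f'pics/{n}.png')[105:185,275:371],None,fx=4.1,fy=4.1,interpolation=cv2.INTER_CUBIC)
g=lambda n:cv2.resize(cv2.imread(f'pics/{n}.png')[385:420,275:371],None,fx=4.1,fy=4.1,interpolation=cv2.INTER_CUBIC)
cv2.imwrite('pics/cmp15.png',np.vstack([np.hstack([f('w4'),f('w15')]),np.hstack([g('w4'),g('w15')])]))
E
```

```text
15.35 [547.53429259  13.45614978 147.30792485] [90.09938778 59.97573694 11.65599165] [-0.52395049 -0.04753103 -2.44091624]
mm [9.7 0.3 0.8] deg [ 0.14 -0.08 -0.  ] -> xyz [0.0193 0.0006 0.0017] rot [ 0.0008 -0.0004 -0.    ] rows>= 0.2
15.35 [547.53  13.46 147.31] [90.1  59.98 11.66] [-0.52 -0.05 -2.44] 11.653814605144186 [-17.64  18.33 104.35  26.4   33.4  -48.32]
```

View pics/cmp15.png

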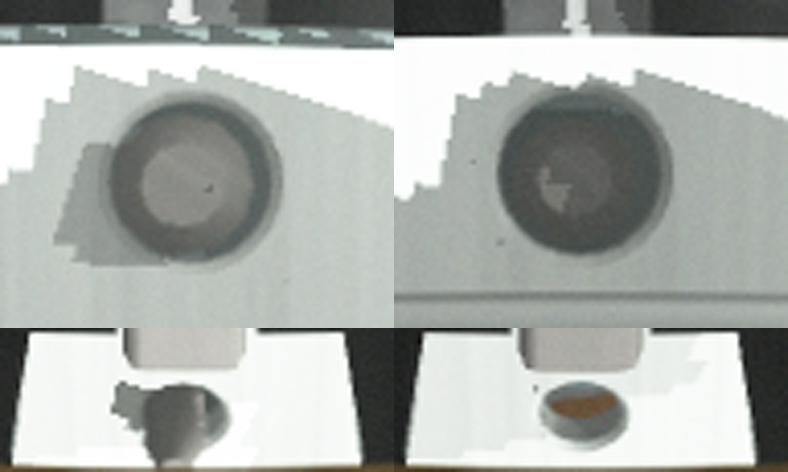

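```bash
python3 - <<'E'
from h import *
import pickle
np.set_printoptions(precision=2,suppress=True)
def tl(n,u,v,tx):
    o,im=pickle.load(open(n+'.pkl','rb'));oo=dict(eef_pos=np.zeros(3),tcp_rot=np.zeros(3));return wpt((u,v),oo,im,np.array([tx,0,0.]),np.array([1.,0,0]))
print('pin',tl('w15',275+181/4.1,105+178/4.1,21))
print('hole',tl('w15',275+190/4.1,105+173/4.1,8.84))
E
```

```text
pin [ 21.     0.19 -67.49]
hole [  8.84   1.12 -68.3 ]
```

Call:
arm_command(
  xyz=[
    [0.006,-0.0006,0.0017],
    [0.011,-0.0006,0.0017],
    [0.015,-0.0006,0.0017],
    [0.0193,-0.0006,0.0017],
    [0.0193,-0.0006,0.0017],
  ],
  rotation=[
    [0.0004,0,0],
    [0.0004,0,0],
    [0.0004,0,0],
    [0.0004,0,0],
    [0.0004,0,0],
  ],
  gripper=[0,0,0,0,0],
)

```text
time_s: 15.9
eef_pos: [552.2, 13.5, 138.7]
tcp_rot: [90.2, 60.0, 11.6]
ft_force: [-0.1, -0.7, -3.2]
width: 11.7
```

```bash
python3 go.py 4; python3 snap.py w16 wrist;python3 - <<'E'
import cv2,numpy as np
f=lambda n:cv2.resize(cv2.imread(f'pics/{n}.png')[105:185,275:371],None,fx=4.1,fy=4.1,interpolation=cv2.INTER_CUBIC)
g=lambda n:cv2.resize(cv2.imread(f'pics/{n}.png')[385:420,275:371],None,fx=4.1,fy=4.1,interpolation=cv2.INTER_CUBIC)
cv2.imwrite('pics/cmp16.png',np.vstack([np.hstack([f('w4'),f('w16')]),np.hstack([g('w4'),g('w16')])]))
E
```

```text
15.9 [552.24909985  13.47724032 138.71477919] [90.1571686  59.97001742 11.63582878] [-0.06675271 -0.65165395 -3.21373464]
mm [ 7.9  0.6 -0.1] deg [ 0.06 -0.07 -0.01] -> xyz [ 0.0158  0.0011 -0.0002] rot [ 0.0003 -0.0004 -0.0001] rows>= 0.2
15.9 [552.25  13.48 138.71] [90.16 59.97 11.64] [-0.07 -0.65 -3.21] 11.73115648605087 [-17.43  19.54 104.34  27.11  32.25 -48.95]
```

View pics/cmp16.png

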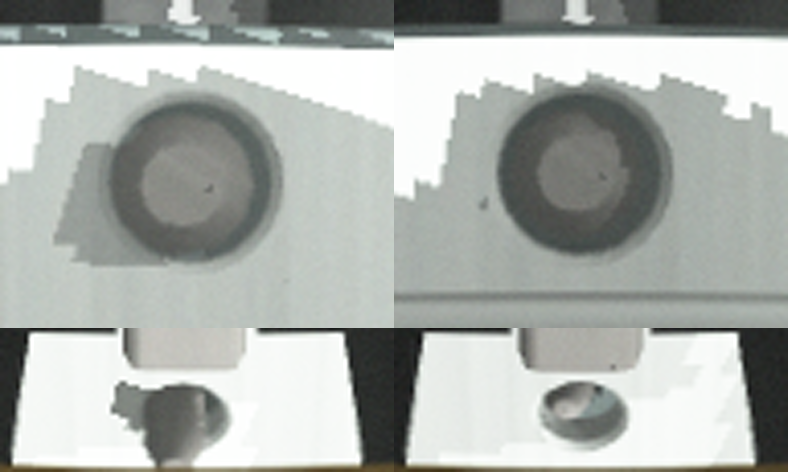

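Call:
arm_command(
  xyz=[
    [0.004,0,0],
    [0.008,0,0],
    [0.012,0,0],
    [0.0158,0,0],
    [0.0158,0,0],
  ],
  rotation=[
    [0,0,0],
    [0,0,0],
    [0,0,0],
    [0,0,0],
    [0,0,0],
  ],
  gripper=[0,0,0,0,0],
)

```text
time_s: 16.45
eef_pos: [556.1, 14.3, 131.9]
tcp_rot: [90.2, 60.0, 11.6]
ft_force: [-1.0, 0.3, -1.8]
width: 11.5
```

```bash
python3 go.py 0; python3 snap.py w17 wrist;python3 - <<'E'
import cv2,numpy as np
f=lambda n:cv2.resize(cv2.imread(f'pics/{n}.png')[105:185,275:371],None,fx=4.1,fy=4.1,interpolation=cv2.INTER_CUBIC)
g=lambda n:cv2.resize(cv2.imread(f'pics/{n}.png')[385:420,275:371],None,fx=4.1,fy=4.1,interpolation=cv2.INTER_CUBIC)
cv2.imwrite('pics/cmp17.png',np.vstack([np.hstack([f('w4'),f('w17')]),np.hstack([g('w4'),g('w17')])]))
E
```

```text
16.45 [556.10308935  14.26767832 131.8679602 ] [90.1583274  59.97131947 11.63512022] [-1.01795714  0.33681558 -1.80263257]
mm [ 4.   0.6 -0.1] deg [ 0.06 -0.07 -0.01] -> xyz [ 0.008   0.0012 -0.0002] rot [ 0.0003 -0.0004 -0.    ] rows>= 0.1
16.45 [556.1   14.27 131.87] [90.16 59.97 11.64] [-1.02  0.34 -1.8 ] 11.459852009402624 [-17.17  20.51 104.29  27.63  31.33 -49.39]
```

View pics/cmp17.png

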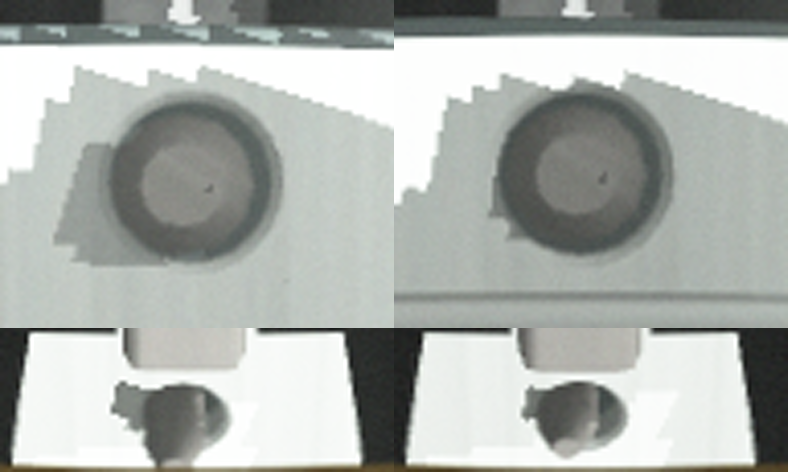

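Both pins are through their holes with little force. I'll lower the last 4 mm until it touches.

Call:
arm_command(
  xyz=[
    [0.002,0,0],
    [0.004,0,0],
    [0.006,0,0],
    [0.0075,0,0],
    [0.0075,0,0],
  ],
  rotation=[
    [0,0,0],
    [0,0,0],
    [0,0,0],
    [0,0,0],
    [0,0,0],
  ],
  gripper=[0,0,0,0,0],
)

```text
time_s: 17.0
eef_pos: [557.9, 14.6, 128.8]
tcp_rot: [90.1, 60.0, 11.6]
ft_force: [-0.9, 0.4, -2.6]
width: 11.4
```

Call:
arm_command(
  xyz=[
    [0.001,0,0],
    [0.002,0,0],
    [0.003,0,0],
    [0.003,0,0],
  ],
  rotation=[
    [0,0,0],
    [0,0,0],
    [0,0,0],
    [0,0,0],
  ],
  gripper=[0,0,0,0],
)

```text
time_s: 17.4
eef_pos: [558.2, 14.8, 128.4]
tcp_rot: [90.1, 59.9, 11.6]
ft_force: [-12.6, -2.5, 10.2]
width: 11.4
```

Call:
arm_command(
  xyz=[
    [-0.001,0,0],
    [-0.001,0,0],
    [-0.001,0,0],
    [-0.001,0,0],
    [-0.001,0,0],
    [-0.001,0,0],
    [-0.02,0,0],
    [-0.06,0,0],
    [-0.12,0,0],
    [-0.2,0,0],
    [-0.28,0,0],
    [-0.28,0,0],
  ],
  rotation=[
    [0,0,0],
    [0,0,0],
    [0,0,0],
    [0,0,0],
    [0,0,0],
    [0,0,0],
    [0,0,0],
    [0,0,0],
    [0,0,0],
    [0,0,0],
    [0,0,0],
    [0,0,0],
  ],
  gripper=[0.15,0.2,0.5,0.8,0.8,0.8,0.8,0.8,0.8,0.8,0.8,0.8],
)

```text
time_s: 18.6
eef_pos: [489.5, 0.1, 253.6]
tcp_rot: [89.6, 59.6, 11.1]
ft_force: [-0.7, 0.1, -0.5]
width: 70.3
```

```bash
python3 snap.py w18 wrist; python3 snap.py d18 side; python3 snap.py s18 scene; python3 - <<'E'
import cv2
s=cv2.imread('pics/w18.png');cv2.imwrite('pics/w18c.png',cv2.resize(s[105:325,240:400],None,fx=2.6,fy=2.6,interpolation=cv2.INTER_CUBIC))
s=cv2.imread('pics/d18.png');cv2.imwrite('pics/d18c.png',cv2.resize(s[140:270,175:365],None,fx=4,fy=4,interpolation=cv2.INTER_CUBIC))
E
```

```text
18.6 [489.52   0.12 253.55] [89.59 59.56 11.09] [-0.73  0.09 -0.54] 70.33624358934729 [-22.53   4.1  102.08  21.55  49.8  -44.53]
18.65 [489.71   0.3  251.25] [89.8  59.71 11.27] [ 0.82  0.16 -0.19] 70.62380944487472 [-22.49   4.32 102.2   21.58  49.64 -44.56]
18.7 [489.72   0.53 249.56] [90.   59.86 11.46] [-0.27  0.65 -0.55] 70.52088230022275 [-22.46   4.48 102.27  21.59  49.59 -44.57]
```

View pics/w18c.png

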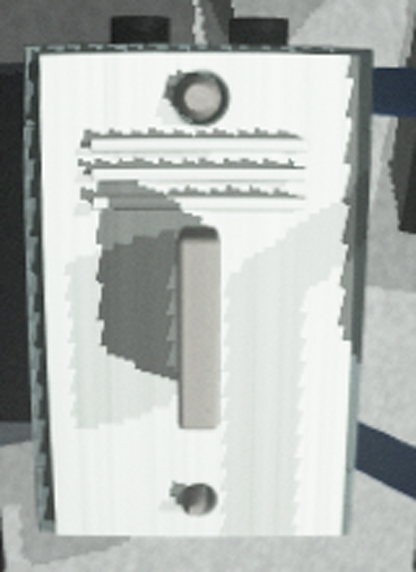

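View pics/d18c.png

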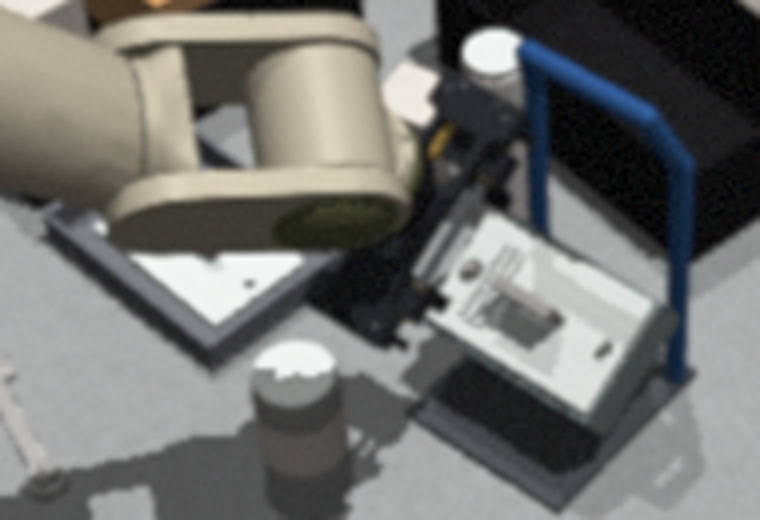

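View pics/s18.png

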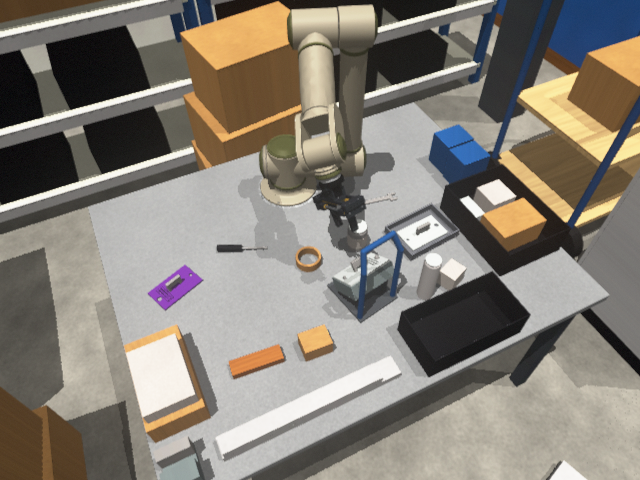

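```bash
python3 snap.py w19 wrist; python3 - <<'E'
import cv2
s=cv2.imread('pics/w19.png');cv2.imwrite('pics/w19c.png',cv2.resize(s[115:325,250:400],None,fx=2.8,fy=2.8,interpolation=cv2.INTER_CUBIC))
E
```

```text
18.75 [489.75   0.69 248.53] [90.14 59.96 11.6 ] [-0.05 -0.6  -0.92] 70.8087916310777 [-22.44   4.58 102.3   21.59  49.58 -44.57]
```

View pics/w19c.png

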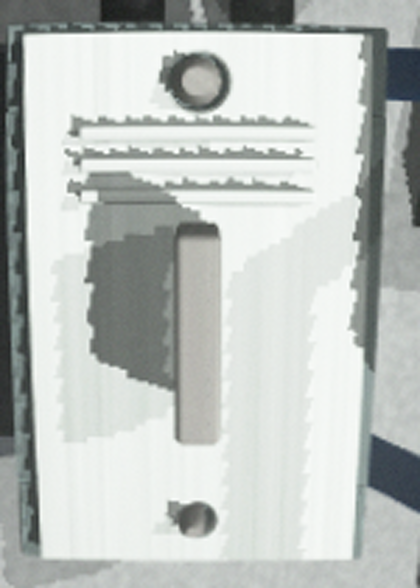

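```bash
python3 - <<'E'
from h import *
import pickle
np.set_printoptions(precision=1,suppress=True)
R,a,y,n=seatR(11.4);seat=np.array([564.9,18.4,115.])
def run(f,pts):
    o,im=pickle.load(open(f,'rb'))
    for nm,u,v,h in pts:
        X=wpt((250+u/2.8,115+v/2.8),o,im,seat+n*h,n)-seat;print(nm,np.array([X@a,X@y]),end=' ')
    print()
run('w1.pkl',[('UL',33,37,6),('UR',382,38,6),('LR',360,565,6),('LL',46,562,6),('thick',212,84,16),('thin',207,523,16),('barT',210,241,44),('barB',208,449,44)])
run('w19.pkl',[('UL',23,33,6),('UR',368,34,6),('LR',353,559,6),('LL',38,557,6),('thick',200,81,16),('thin',198,519,16),('barT',199,237,44),('barB',197,442,44)])
E
```

```text
UL [-48.2  79.7] UR [49.3 79.7] LR [ 49.4 -81.6] LL [-50.1 -80.5] thick [ 1.5 66. ] thin [  0.6 -61.7] barT [ 0.7 27.6] barB [  0.4 -27.3] 
UL [-48.1  80. ] UR [49.  79.8] LR [ 50.8 -81.6] LL [-49.5 -80.9] thick [ 1.7 65.7] thin [  1.3 -62.5] barT [ 1.4 27.2] barB [  0.9 -27.2]
```

```bash
python3 -c "
from plant import close_job,get_obs
print(get_obs()['ft_force'],get_obs()['time_s']);print(close_job())"
```

```text
[-0.38514483 -0.00532473  0.02226017] 18.8
the job is handed in; nothing more can be done
None
```

The old plain cover is lying flat in the scrap tray. The new louvred cover is on the pins, with its wide hole (louvred end) over the thick pin. The gripper is open and about 130 mm clear of it, and I handed the job in at 18.8 s.

**Last checks**
- **New cover seating:** In the last wrist view the plate's corners and handle bar are within about 1.5 mm of where the old cover's were on the pins, and both pins show through their holes. The contact force at seating was about 17 N. The tool stopped about 0.3 mm below the height I expected.
- **Old cover:** It touched the tray floor at about 14 N before release. The wrist view then showed it flat inside the tray walls.
- **Other items:** I saw nothing out of place in the final scene and side pictures, and the purple look-alike was not touched. I did not measure the bystanders' positions.

**Disagreements**
- **Tray:** The scene and side cameras differed by about 14 mm on the tray, so I used the wrist camera's fix.
- **Pin and hole:** Readings varied by up to about 1 mm, so I aimed between them. The cover went on with no noticeable side force.

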